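# Set a probe's stand-off with a feeler gauge

## Task

Set the stand-off of the probe on the bridge stand with the thicker of the two feeler gauges from the tray: slide its blade in flat on the base plate until its tip comes out just behind the probe's sole, and gently press the probe down by its top button until it nips the blade. Then draw the blade straight out against the drag you feel, so that the probe stays where the blade has set it, and stand the gauge back in its own bay of the tray, the way it stood; leave everything else as it is.

Things in the scene. Friction and masses are not known exactly. Their poses are not given: they have to be found in the camera images.
- probe_stand: bridge stand, fixed. Origin: on the bench below the probe's axis; x from its open front, which looks to the robot's left front, to the back, z up. Level base plate, top 18 mm above the bench, reaching 110 mm before the origin, 60 mm behind it, 75 mm to each side. Posts 18 mm thick, 61 mm left and right of the origin, carry a cross beam 34 mm deep, 148 to 182 mm above the bench.
- readout_edge (a point): middle of the lower front edge of the read-out housing (96 mm wide, 36 mm high) before the beam: 64 mm before the stand's origin, 145 mm above the bench. It overhangs the gauge's handle once the blade is under the probe: no room for a gripper pointing straight down, but room for one leaning back along the handle (30 to 45 degrees). Axes as the stand's.
- probe: probe in the middle of the bridge: square black sole 30 x 30 mm, steel body, stem through the beam, button on top. It slides only up and down, stiffly: about 2 N on the button moves it down, about 5 N from below moves it up, and it stays where it is left. The sole is sprung in the  it gives upwards from 2 N on, 4 N per mm, 2.5 mm at most. Origin of no use: see its two points.
- probe_sole (a point): centre of the underside of the probe's sole. The gap is its height above the base plate's top: 13 to 17 mm at the start, at least 1 mm. Axes as the stand's.
- probe_button (a point): centre of the top face of the probe's round button, 34 mm across, 188 mm above the unloaded sole; free from above.
- thick_gauge_grip (a point): gauge to use: middle of its grey handle, 40.8 mm above the sole plane, 80.5 mm behind the blade's tip. The handle leans 40 degrees back from vertical, away from the blade: 16 mm across y (flat sides, pinch here), 15 mm thick, 65 mm long, this point 35 mm up it. Axes: x from handle to blade tip, y across, z up.
- thick_gauge_tip (a point): thick gauge: tip of the blade, in the plane of the sole, on the middle line. Steel blade 9 mm thick, 24 mm wide, 50 mm long, rounded nose; its underside is flush with the shoe's. Axes: x from handle to blade tip, y across, z up.
- thick_gauge: thick gauge, about 0.14 kg. Origin: in the sole plane where blade and shoe meet, 50 mm behind the tip. The shoe behind it is dark steel, 50 mm long, 26 mm wide, 14 mm high, and carries the handle. It stands by itself on its flat sole (blade and shoe, 100 mm long). Axes: x from handle to blade tip, y across, z up.
- thin_gauge_grip (a point): the other gauge, to be left alone: middle of its handle. It is like the thick one, but its blade is only 5 mm thick and 16 mm wide.
- gauge_tray: shallow black tray, fixed, 130 x 160 mm, rim 12 mm high, walls 4 mm, floor 4 mm above the bench. A wall along x down the middle makes two bays (middles 38 mm left and right), one gauge in each, blades pointing away from the robot; which is where varies. Origin: centre of its underside.
- tape_roll: bystander, to be left alone: wide ring of adhesive tape lying flat, 80 mm across, 20 mm high
- small_tape_roll: bystander, to be left alone: smaller ring of tape lying flat, 66 mm across, 10 mm high
- cutters: bystander, to be left alone: small side cutters lying flat, 117 mm long, 11 mm high
- blue_marker: bystander, to be left alone: marker pen lying down, 128 mm long, 13 mm high
- stick: bystander, to be left alone: black USB stick lying flat, 51 mm long, 9 mm high
- screwdriver: bystander, to be left alone: small screwdriver lying down, 118 mm long, 16 mm high
- screws: bystander, to be left alone: small jar of screws with a white lid, 46 mm across, 54 mm high
- spool: bystander, to be left alone: reel of solder wire standing on its flange, 54 mm across, 47 mm high

How it is judged:
By the outcome, as a careful person would: the job done as asked, in the order asked, and still so for the second after the job is handed in, with the robot touching nothing.
It also fails if it takes over 67 s, if anything falls off the work surface, if the arm or the gripper's body presses on something with over 40 N, if the wrist force passes 120 N, or if a joint passes its speed limit or range.

## Robot

A 7-joint arm with a two-finger parallel gripper is mounted at the origin on a cart in front of the work surface, level with it; the furniture and walls round the work are solid. World frame = base frame: x ahead of the robot, y to its left, z up, the work surface at z = 0. Lengths are in m, angles in rad, forces in N, time in s.
With the tool pointing down it reaches from about 0.425 to 0.925 m from the base axis. Payload 6.8 kg.
Tool frame: the origin (TCP) lies on the mounting face of the last link; the fingertips stand 173 mm ahead of it and the grasp point (between the pads) lies 155 mm ahead of it; y points along the fingers, x is the direction in which the jaws open and shut, and the axes are right-handed (so a half turn about y gives the same grasp; the last joint's range is limited). The gripper opens to 85 mm and grips with 20 to 120 N. Pads are 22 mm wide; open, the fingers measure 114 mm over their backs; the gripper's body (76 mm by 85 mm) begins 54 mm behind the grasp point. The pads swing forward as they close: fully open they stand 13 mm farther back than shut.
Start: joints at [1.215, 0.477, 0.022, 1.555, -0.011, 1.109, -0.083], TCP at [0.166, -0.654, 0.405] pointing down, gripper open.
Joint ranges: [-2.96, 2.96], [-0.34, 2.1], [-1.41, 1.46], [0.24, 2.44], [-1.37, 4.51], [0.17, 1.92], [-2.96, 2.96]. Speed limits (rad/s): [2.39, 2.39, 3.14, 3.14, 3.14, 3.14, 3.14].

## Interface

Orientations are given as a rotation vector (axis times angle).
In Python, from bench import r gives the robot as it stands.
- The arm moves only by the tool step_arm, never from a script. Its arguments are lists of equal length, an entry for each row: "xyz": the shift along the tool's x, y, z scaled (see below), a list of three; "rotation": the turn, a rotation vector about the tool's x, y, z scaled (see below), a list of three. A call has 1 to 20 rows; each row is the pose to reach, as a shift and turn from the pose measured when the call began, along the tool's axes at that moment; what a row does not reach only later rows make up. The controller multiplies each number of a shift by 30 cm and each number of a turn by 90 degrees. A row lasts 1/8 s, in which the tool goes at most 62.5 mm and 10.7 degrees, less where a joint would pass 70% of its speed; a pose out of reach is approached as far as the arm can. A call with a number of a shift or a turn outside -1 to 1 is refused whole. A call with a gripper value outside its range is refused whole. "grip" is the closure, from 0 (fully open) to 1 (shut), set as the call begins (left out, the last holds). The fingers move at their own pace and stop on an object; "force" is the grip in N (left out, the last holds). Time passes only in rows, so rows that repeat a pose let the fingers close. It gives the time, the measured TCP pose, the force and the opening at its end, in the units of the state.
- r.get_obs(): the state, without advancing time (a new reading comes with each control period).
- r.grab_frame(name): name is "side" or "top" or "wrist"; returns a dict with "pixels" (480x640x3 uint8, red, green, blue), "fx", "fy", "cx", "cy" (pixels), "position" and "attitude" of the camera in the world; the wrist camera has in their place "mount" (4x4, takes a point from camera to tool coordinates, whose origin is the TCP and whose axes are the tool frame's). Camera axes: x right, y down, z forward; pixel columns grow to the right and rows downward; lengths in m; the calibration is good to about 2 mm. The wrist camera is an equidistant fisheye: a pixel r from the principal point sees the ray r / f radians off the axis. A picture is of the moment at which its call begins: read the wrist's pose just before it. There is no depth.
- r.hand_in(): hands the job in, once; it reports no verdict.
The state is a dict: "clock": time; "joints": joint angles; "qvel": joint speeds; "tau": joint torques, N m; "tcp_pos": TCP position; "orientation": TCP orientation; "contact_force": force on the tool from outside, world axes, zero at the start; "moment": the same for the moment, N m; "grip_width": finger opening in m.
Only numpy, scipy, OpenCV 4.12 (cv2) and the standard library are available. Lean on these libraries where they do the work, as an engineer would, in place of code of your own. Each camera call takes 0.05 s, during which the arm holds its last target.

## Working session

There is one attempt and no reset: what is moved stays moved. The work goes in short steps, Python scripts to look and compute and a tool call to move; the robot and the scene stay as the last step left them, time stands still between calls to the robot, and variables do not carry over. Pictures are saved under pics/ and viewed, and the job is handed in when it is done.

Besides the shell and the picture viewer there is one more tool, called after "Request:" as a command line: name --argument value ..., lists and objects as JSON in quotes. step_arm: Moves the arm, as the interface text tells. Its arguments: {"type":"object","properties":{"xyz":{"type":"array"},"rotation":{"type":"array"},"grip":{"type":"number"},"force":{"type":"number"}},"required":["xyz","rotation"]}

```bash
ls; mkdir -p pics
python3 - <<'E'
from bench import r
import cv2
o=r.get_obs();print(o)
for n in ["side","top","wrist"]:
    f=r.grab_frame(n);cv2.imwrite(f"pics/{n}0.png",f["pixels"][:,:,::-1]);print(n,{k:v for k,v in f.items() if k!="pixels"})
E
```

```text
pics
{'clock': 0.0, 'joints': array([ 1.21490258,  0.47781799,  0.02234618,  1.55645233, -0.01147645,
        1.10929791, -0.08308598]), 'qvel': array([ 0.00190161, -0.00072541, -0.00218116, -0.0010413 ,  0.0008036 ,
        0.00015393, -0.00024468]), 'tau': array([ 4.36832543e-04, -5.96453118e+01,  1.60778023e+00, -2.81192797e+01,
        1.24076981e-02,  9.36728407e-03, -1.29799949e-05]), 'tcp_pos': array([ 0.1654892 , -0.65411669,  0.40371319]), 'orientation': array([-1.31526192,  1.025851  , -1.02326322]), 'contact_force': array([-0.17829102,  0.21287136, -0.47760853]), 'moment': array([ 0.03873404, -0.00699276,  0.0190679 ]), 'grip_width': 0.08545815671442493}
side {'fx': 504.1897111825551, 'fy': 504.1897111825551, 'cx': 324.01974642436693, 'cy': 245.6321356950739, 'position': array([0.25624307, 0.9399244 , 0.66617123]), 'attitude': array([-0.44444768,  2.60601011, -1.42986658])}
top {'fx': 614.4825252909259, 'fy': 614.4825252909259, 'cx': 316.9102770454604, 'cy': 236.16711879432756, 'position': array([0.44934494, 0.16147636, 1.55893301]), 'attitude': array([-2.18737431,  2.20413526, -0.05996632])}
wrist {'fx': 371.64829954431775, 'fy': 371.64829954431775, 'cx': 318.47106427632787, 'cy': 243.1408475965698, 'mount': array([[ 9.99998638e-01, -2.24959579e-04, -1.63495938e-03,
         5.21666543e-04],
       [ 1.48972328e-03, -3.03288486e-01,  9.52897621e-01,
         2.99818704e-02],
       [-7.10227801e-04, -9.52898758e-01, -3.03287737e-01,
         7.72743681e-02],
       [ 0.00000000e+00,  0.00000000e+00,  0.00000000e+00,
         1.00000000e+00]])}
```

View pics/side0.png

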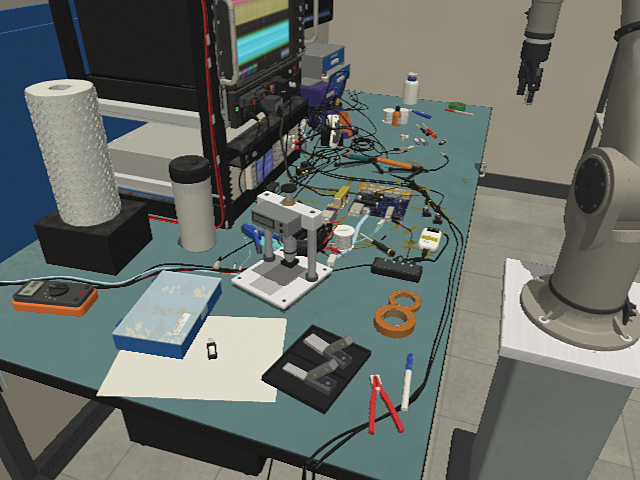

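View pics/top0.png

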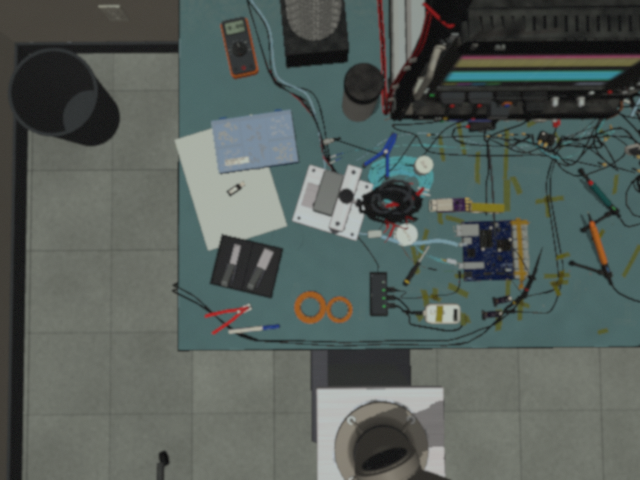

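View pics/wrist0.png

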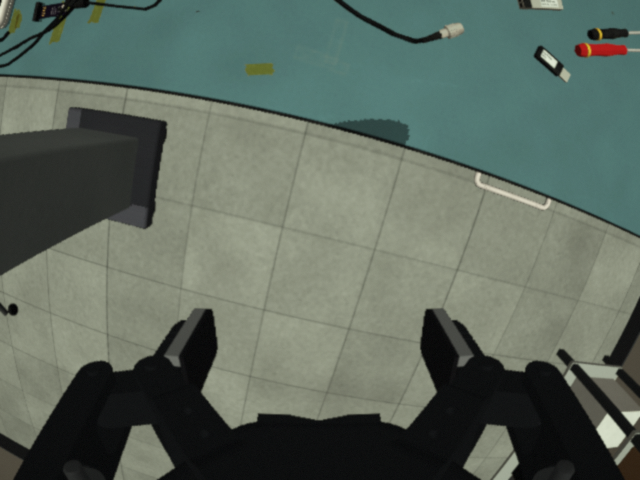

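```bash
cat > h.py <<'E'
import numpy as np, cv2, pickle
from scipy.spatial.transform import Rotation as R
def cam(f,obs=None):
    if "mount" in f:
        T=np.eye(4);T[:3,:3]=R.from_rotvec(obs["orientation"]).as_matrix();T[:3,3]=obs["tcp_pos"];return T@f["mount"]
    T=np.eye(4);T[:3,:3]=R.from_rotvec(f["attitude"]).as_matrix();T[:3,3]=f["position"];return T
def ray(f,u,v,obs=None):
    T=cam(f,obs);x=(u-f["cx"])/f["fx"];y=(v-f["cy"])/f["fy"]
    if "mount" in f:
        t=np.hypot(x,y);d=np.array([x/t*np.sin(t),y/t*np.sin(t),np.cos(t)]) if t>0 else np.array([0,0,1.])
    else: d=np.array([x,y,1.])
    return T[:3,3],T[:3,:3]@(d/np.linalg.norm(d))
def onz(f,u,v,z,obs=None):
    o,d=ray(f,u,v,obs);return o+d*(z-o[2])/d[2]
def proj(f,P,obs=None):
    T=cam(f,obs);p=T[:3,:3].T@(np.asarray(P,float)-T[:3,3])
    if "mount" in f:
        t=np.arctan2(np.hypot(p[0],p[1]),p[2]);a=np.arctan2(p[1],p[0]);return np.array([f["cx"]+f["fx"]*t*np.cos(a),f["cy"]+f["fy"]*t*np.sin(a)])
    return np.array([f["cx"]+f["fx"]*p[0]/p[2],f["cy"]+f["fy"]*p[1]/p[2]])
def tri(rs):
    A=np.zeros((3,3));b=np.zeros(3)
    for o,d in rs:
        M=np.eye(3)-np.outer(d,d);A+=M;b+=M@o
    p=np.linalg.solve(A,b);return p,[np.linalg.norm((np.eye(3)-np.outer(d,d))@(p-o)) for o,d in rs]
def grab(n,tag):
    from bench import r
    o=r.get_obs();f=r.grab_frame(n);pickle.dump((f,o),open(f"pics/{tag}.pkl","wb"));cv2.imwrite(f"pics/{tag}.png",f["pixels"][:,:,::-1]);return f,o
def load(tag): return pickle.load(open(f"pics/{tag}.pkl","rb"))
def crop(tag,x0,y0,x1,y1,s,out):
    im=cv2.imread(f"pics/{tag}.png")[y0:y1,x0:x1];cv2.imwrite(f"pics/{out}.png",cv2.resize(im,None,fx=s,fy=s,interpolation=cv2.INTER_CUBIC))
E
python3 - <<'E'
from h import *
grab("side","s1");grab("top","t1")
crop("t1",195,140,395,310,4,"t1c")
crop("s1",220,170,400,300,4.4,"s1a")
crop("s1",250,310,400,420,5.3,"s1b")
from bench import r
o=r.get_obs();print(R.from_rotvec(o["orientation"]).as_matrix().round(3))
E
```

```text
[[ 0.245 -0.     0.969]
 [-0.969  0.001  0.245]
 [-0.001 -1.    -0.   ]]
```

View pics/t1c.png

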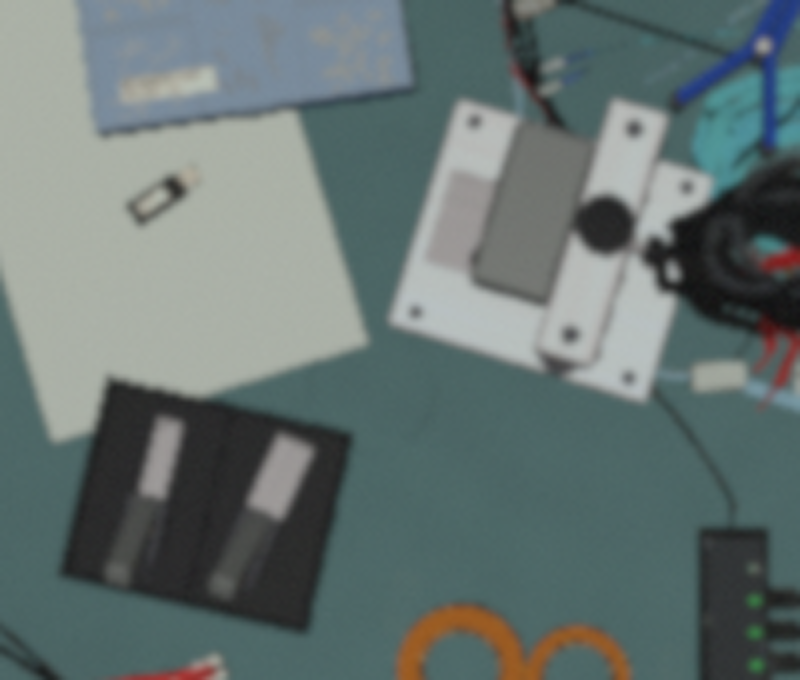

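View pics/s1a.png

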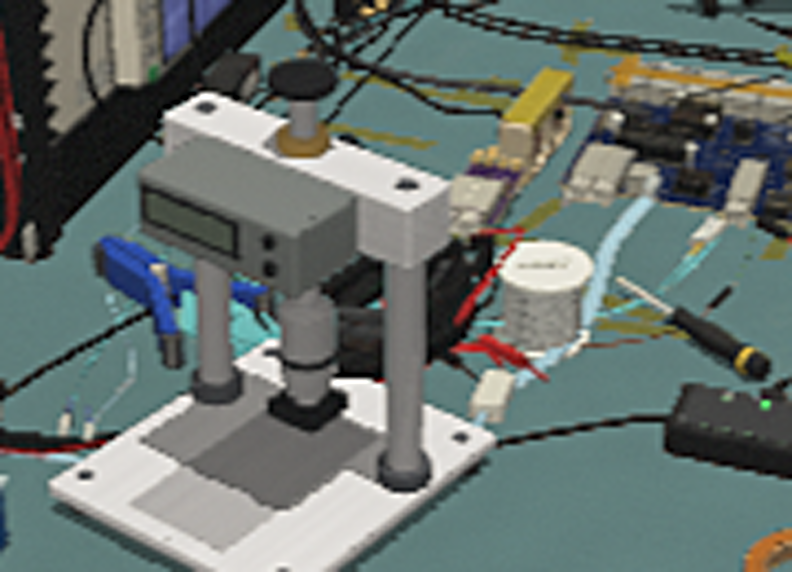

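View pics/s1b.png

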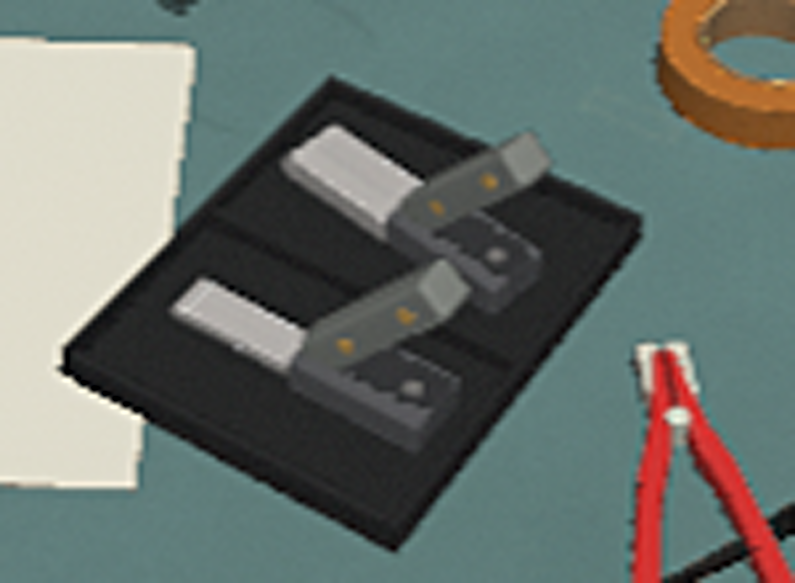

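Run:
```python
from h import *
f,o=load("t1")
c=lambda u,v:(195+(u+.5)/4-.5,140+(v+.5)/4-.5)
def rep(name,pts,z):
    P=[onz(f,*c(*p),z) for p in pts]
    print(name,[p.round(4)[:2].tolist() for p in P],[round(float(np.linalg.norm(P[i]-P[(i+1)%len(P)])),4) for i in range(len(P))])
    for i in range(len(P)):
        d=P[(i+1)%len(P)]-P[i];print("   ang",np.degrees(np.arctan2(d[1],d[0])).round(1),end="")
    print(" mean",np.mean(P,0).round(4));return P
rep("base",[(460,97),(390,325),(645,403),(713,180)],.018)
rep("tray",[(109,380),(64,575),(306,632),(350,435)],.012)
rep("blade thick",[(281,432),(316,447),(284,522),(247,508)],.013)
rep("button",[(605,224)],.221)
rep("handle top end",[(222,586)],.065)
rep("marks",[(633,128),(570,334)],.182)
```

```text
base [[0.7135, 0.175], [0.5694, 0.22], [0.5191, 0.0603], [0.6595, 0.0158]] [0.1509, 0.1675, 0.1473, 0.1681]
   ang 162.6   ang -107.5   ang -17.6   ang 71.3 mean [0.6154 0.1178 0.018 ]
tray [[0.5364, 0.3975], [0.4141, 0.4257], [0.3773, 0.274], [0.5006, 0.2458]] [0.1255, 0.1561, 0.1265, 0.1559]
   ang 167.0   ang -103.6   ang -12.9   ang 76.7 mean [0.4571 0.3358 0.012 ]
blade thick [[0.5028, 0.2892], [0.4932, 0.2672], [0.4462, 0.2875], [0.4552, 0.3107]] [0.024, 0.0511, 0.0249, 0.0522]
   ang -113.6   ang 156.6   ang 68.9   ang -24.3 mean [0.4744 0.2886 0.013 ]
button [[0.6081, 0.0944]] [0.0]
   ang 0.0 mean [0.6081 0.0944 0.221 ]
handle top end [[0.4079, 0.3209]] [0.0]
   ang 0.0 mean [0.4079 0.3209 0.065 ]
marks [[0.667, 0.0761], [0.5508, 0.1127]] [0.1219, 0.1219]
   ang 162.5   ang -17.5 mean [0.6089 0.0944 0.182 ]
```

```bash
cat >> h.py <<'E'
def args(P,Rm,obs=None):
    if obs is None:
        from bench import r
        obs=r.get_obs()
    R0=R.from_rotvec(obs["orientation"]).as_matrix()
    s=R0.T@(np.asarray(P)-obs["tcp_pos"])/.3
    w=R.from_matrix(R0.T@Rm).as_rotvec()/(np.pi/2)
    print("t",round(obs["clock"],2),"xyz",s.round(4).tolist(),"rot",w.round(4).tolist(),"rows>=",np.linalg.norm(s)*.3/.0625,np.linalg.norm(w)*90/10.7)
def Rg(yaw,lean):
    a=np.radians(yaw);l=np.radians(lean)
    x=np.array([np.cos(a),np.sin(a),0]);y=np.array([-np.sin(a),np.cos(a),0]);z=np.array([0,0,1.])
    yt=np.sin(l)*x-np.cos(l)*z
    return np.stack([y,yt,np.cross(y,yt)],1)
def tcp(G,yaw,lean,back=0.155): return np.asarray(G)-back*Rg(yaw,lean)[:,1]
def st():
    from bench import r
    o=r.get_obs();print("t",round(o["clock"],2),"p",o["tcp_pos"].round(4),"F",o["contact_force"].round(2),"w",round(o["grip_width"],4),"q",o["joints"].round(2));return o
E
python3 - <<'E'
from h import *
from bench import r
o=r.get_obs();R0=R.from_rotvec(o["orientation"]).as_matrix()
args([.42,-.42,.42],R0)
args([.5,-.1,.42],Rg(-23.7,0))
print(tcp([.4243,.310,.0448],-23.7,40,.255),tcp([.4243,.310,.0448],-23.7,40))
E
```

```text
t 0.25 xyz [-0.5491, -0.0521, 1.0138] rot [0.0, 0.0, 0.0] rows>= 5.53993585769372 0.0
t 0.25 xyz [-1.5178, -0.0513, 1.534] rot [-0.0006, -1.5789, -0.0003] rows>= 10.361070393818638 13.280625379233559
[0.27421297 0.3758836  0.24014133] [0.33307063 0.35004689 0.16353689]
```

Request:
step_arm --xyz '[[-0.55, -0.05, 1.0], [-0.55, -0.05, 1.0], [-0.55, -0.05, 1.0], [-0.55, -0.05, 1.0], [-0.55, -0.05, 1.0], [-0.55, -0.05, 1.0]]' --rotation '[[0, -0.1, 0], [0, -0.2, 0], [0, -0.3, 0], [0, -0.4, 0], [0, -0.5, 0], [0, -0.6, 0]]' --grip 0.5

```text
clock: 1.0
tcp_pos: [0.4189, -0.4173, 0.4198]
orientation: [-1.55, 0.29, -0.291]
contact_force: [-0.1, -0.7, -0.6]
grip_width: 0.0425
```

Run:
```python
from h import *
st()
args([.48,-.05,.40],Rg(-23.7,0))
args([.48,-.12,.40],Rg(-23.7,0))
```

```text
t 1.0 p [ 0.4189 -0.4173  0.4198] F [-0.14 -0.73 -0.65] w 0.0425 q [ 0.9   0.34 -0.28  1.73  0.1   1.08  0.21]
t 1.0 xyz [-0.253, 0.0681, 1.2149] rot [-0.0006, -0.9723, 0.0012] rows>= 5.965375739927529 8.178021642952219
t 1.0 xyz [-0.1686, 0.0678, 0.9973] rot [-0.0006, -0.9723, 0.0012] rows>= 4.865937726731114 8.178021642952219
```

Request:
step_arm --xyz '[[-0.17, 0.07, 1.0], [-0.17, 0.07, 1.0], [-0.17, 0.07, 1.0], [-0.17, 0.07, 1.0], [-0.17, 0.07, 1.0], [-0.17, 0.07, 1.0]]' --rotation '[[0, -0.1, 0], [0, -0.2, 0], [0, -0.3, 0], [0, -0.4, 0], [0, -0.5, 0], [0, -0.6, 0]]'

```text
clock: 1.75
tcp_pos: [0.4806, -0.1138, 0.3996]
orientation: [-1.519, -0.462, 0.457]
contact_force: [-0.8, 0.0, -0.5]
grip_width: 0.043
```

Run:
```python
from h import *
st()
args([.43,.1,.40],Rg(-23.7,10))
args([.36,.25,.36],Rg(-23.7,40))
```

```text
t 1.75 p [ 0.4806 -0.1138  0.3996] F [-0.77  0.03 -0.46] w 0.043 q [ 0.64  0.24 -0.61  1.95  0.16  1.    0.54]
t 1.75 xyz [0.2539, 0.0005, 0.6868] rot [-0.1083, -0.3626, -0.0294] rows>= 3.5146401176895345 3.192419112130696
t 1.75 xyz [0.3358, 0.1348, 1.2322] rot [-0.4323, -0.3491, -0.1245] rows>= 6.164293048780541 4.789722982319784
```

Request:
step_arm --xyz '[[0.3, 0.1, 0.95], [0.3, 0.1, 0.95], [0.3, 0.1, 0.95], [0.3, 0.1, 0.95], [0.3, 0.1, 0.95], [0.3, 0.1, 0.95]]' --rotation '[[-0.08, -0.07, -0.02], [-0.16, -0.14, -0.04], [-0.24, -0.21, -0.06], [-0.32, -0.28, -0.08], [-0.4, -0.35, -0.1], [-0.43, -0.35, -0.125]]'

```text
clock: 2.5
tcp_pos: [0.3962, 0.1784, 0.3705]
orientation: [-1.952, -1.296, 0.601]
contact_force: [-0.6, -2.4, -0.3]
grip_width: 0.0428
```

Run:
```python
from h import *
st()
args(tcp([.4243,.310,.0448],-23.7,40,.275),Rg(-23.7,40))
```

```text
t 2.5 p [0.3962 0.1784 0.3705] F [-0.55 -2.36 -0.26] w 0.0428 q [ 0.01  0.15 -0.83  2.25  1.11  0.86 -0.43]
t 2.5 xyz [0.447, -0.1371, 0.764] rot [-0.0009, 0.0051, 0.0073] rows>= 4.299530479977492 0.07533307316512008
```

Request:
step_arm --xyz '[[0.447, -0.137, 0.764], [0.447, -0.137, 0.764], [0.447, -0.137, 0.764], [0.447, -0.137, 0.764], [0.447, -0.137, 0.764], [0.447, -0.137, 0.764]]' --rotation '[[0, 0, 0], [0, 0, 0], [0, 0, 0], [0, 0, 0], [0, 0, 0], [0, 0, 0]]'

```text
clock: 3.25
tcp_pos: [0.2613, 0.3824, 0.2546]
orientation: [-1.949, -1.298, 0.605]
contact_force: [0.5, -0.7, -0.1]
grip_width: 0.0425
```

Run:
```python
from h import *
st()
args(tcp([.4243,.310,.0448],-23.7,40,.275),Rg(-23.7,40))
grab("wrist","w1")
```

```text
t 3.25 p [0.2613 0.3824 0.2546] F [ 0.5  -0.66 -0.09] w 0.0425 q [-0.57  0.59 -0.93  2.17  1.2   1.31 -1.08]
t 3.25 xyz [-0.0026, 0.0013, -0.0059] rot [-0.0023, 0.007, 0.0081] rows>= 0.03160662555489327 0.09192349054280763
```

View pics/w1.png

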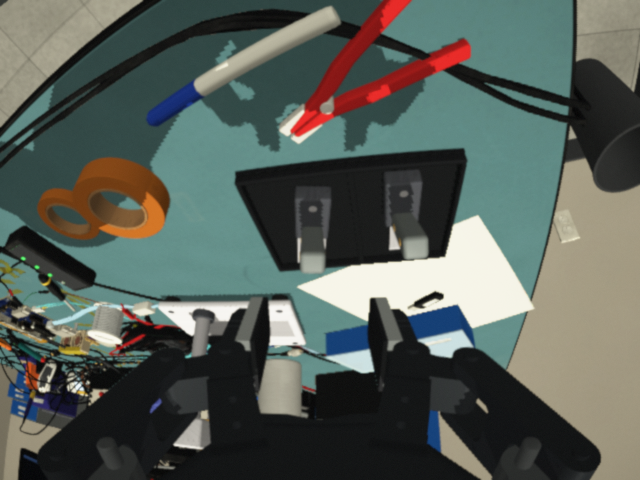

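Run:
```python
from h import *
f,o=load("w1")
crop("w1",220,130,480,290,3,"w1c")
M=Rg(-23.7,40);G=np.array([.4243,.310,.0448]);up=-M[:,1];x=np.array([.916,-.402,0]);y=M[:,0]
for n,P in dict(grip=G,top=G+.03*up,topL=G+.03*up+.008*y,topR=G+.03*up-.008*y,rearshoe=G-.0195*x-[0,0,.0268],tip=G+.0805*x-[0,0,.0408]).items():
    p=proj(f,P,o);print(n,p.round(1),((p-[220,130])*3).round(0))
```

```text
grip [313.2 245.9] [280. 348.]
top [313.2 260.8] [279. 392.]
topL [326.1 260.9] [318. 393.]
topR [300.2 260.7] [241. 392.]
rearshoe [313.5 198.1] [280. 204.]
tip [313.  254.9] [279. 375.]
```

View pics/w1c.png

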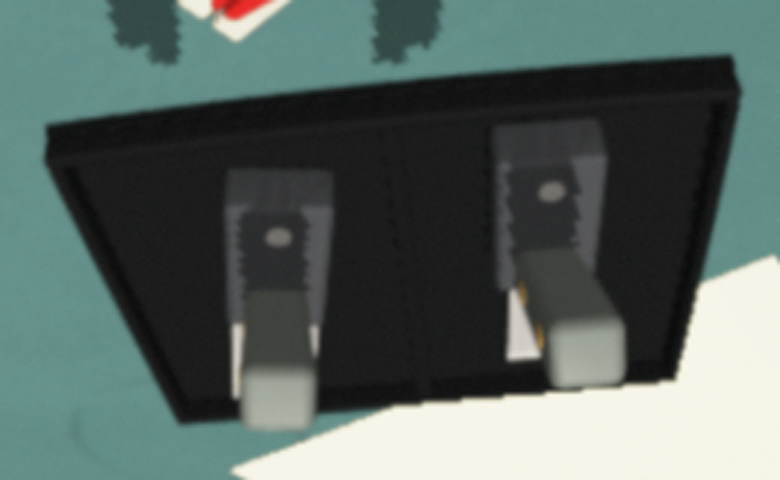

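Request:
step_arm --xyz '[[0, 0.15, -0.006], [0, 0.3, -0.006], [0, 0.36, -0.006], [0, 0.4, -0.006], [0, 0.4, -0.006], [0, 0.4, -0.006]]' --rotation '[[0, 0, 0], [0, 0.007, 0.008], [0, 0.007, 0.008], [0, 0.007, 0.008], [0, 0.007, 0.008], [0, 0.007, 0.008]]'

```text
clock: 4.05
tcp_pos: [0.3344, 0.3513, 0.165]
orientation: [-1.961, -1.279, 0.596]
contact_force: [-0.3, -1.1, 1.0]
grip_width: 0.0429
```

Run:
```python
from h import *
st()
args(tcp([.4243,.310,.0448],-23.7,40),Rg(-23.7,40))
grab("side","s2");crop("s2",250,290,420,420,4.5,"s2c")
```

```text
t 4.05 p [0.3344 0.3513 0.165 ] F [-0.33 -1.08  0.95] w 0.0429 q [-0.51  0.75 -0.78  2.18  1.44  1.22 -1.16]
t 4.05 xyz [-0.0055, 0.0023, 0.005] rot [-0.001, -0.0014, -0.0] rows>= 0.037441921621686775 0.014446256601797195
```

View pics/s2c.png

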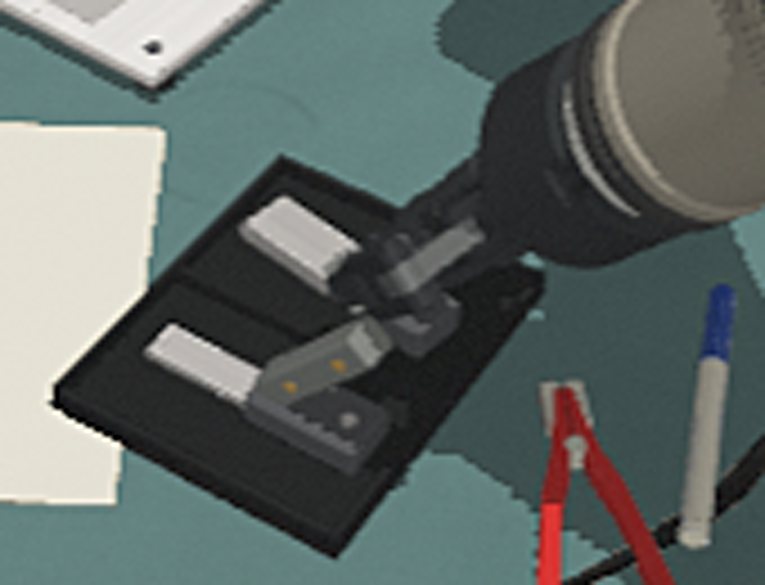

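Handle of the thick gauge (around 440,250 in the crop) sits between the fingers. Correct the 1.6 mm lateral offset, then close.

Request:
step_arm --xyz '[[-0.005, 0.002, 0.005], [-0.005, 0.002, 0.005]]' --rotation '[[0, 0, 0], [0, 0, 0]]'

```text
clock: 4.35
tcp_pos: [0.3326, 0.3505, 0.1639]
orientation: [-1.96, -1.28, 0.596]
contact_force: [-0.5, -0.4, -0.3]
grip_width: 0.0428
```

Request:
step_arm --xyz '[[0, 0, 0], [0, 0, 0], [0, 0, 0], [0, 0, 0]]' --rotation '[[0, 0, 0], [0, 0, 0], [0, 0, 0], [0, 0, 0]]' --grip 0.95 --force 40

```text
clock: 4.85
tcp_pos: [0.3324, 0.3507, 0.1639]
orientation: [-1.959, -1.281, 0.596]
contact_force: [-1.1, 0.3, 0.3]
grip_width: 0.0155
```

Run:
```python
from h import *
o=st();print(o["orientation"])
pickle.dump(o,open("grasp.pkl","wb"))
print(R.from_rotvec(o["orientation"]).as_matrix()-Rg(-23.7,40))
```

```text
t 4.85 p [0.3324 0.3507 0.1639] F [-1.07  0.34  0.32] w 0.0155 q [-0.51  0.75 -0.78  2.18  1.44  1.22 -1.16]
[-1.959374   -1.28075534  0.59640172]
[[ 1.68650236e-04 -8.02198531e-04 -5.75766919e-04]
 [-7.61335442e-05  1.85900641e-03  1.77555694e-03]
 [ 1.95291137e-03 -1.23967110e-03  1.48325589e-03]]
```

Request:
step_arm --xyz '[[0, -0.04, -0.034], [0, -0.1, -0.085], [0, -0.16, -0.136], [0, -0.2, -0.17], [0, -0.2, -0.17]]' --rotation '[[0, 0, 0], [0, 0, 0], [0, 0, 0], [0, 0, 0], [0, 0, 0]]'

```text
clock: 5.48
tcp_pos: [0.3332, 0.3505, 0.2439]
orientation: [-1.959, -1.282, 0.593]
contact_force: [-0.2, 1.0, -1.9]
grip_width: 0.0157
```

```bash
cat >> h.py <<'E'
S=np.array([.6081,.0942,0.]);SY=-107.45
def stand(tipx,h,lat=0.,lean=40,back=.155):
    "tcp for gauge tip at stand x=tipx, sole h above base top, lat to stand +y"
    a=np.radians(SY);x=np.array([np.cos(a),np.sin(a),0]);y=np.array([-x[1],x[0],0])
    G=S+x*(tipx-.0805)+y*lat+np.array([0,0,.018+.0408+h]);return tcp(G,SY,lean,back)
E
python3 - <<'E'
from h import *
st()
P=stand(-.055,.05);print(P);args(P,Rg(SY,40))
f,o=grab("wrist","w2")
E
```

```text
t 5.47 p [0.3332 0.3505 0.2439] F [-0.23  1.   -1.86] w 0.0157 q [-0.45  0.59 -0.86  2.16  1.29  1.22 -1.  ]
[0.67860986 0.31851107 0.22753689]
t 5.47 xyz [0.3656, 0.7473, -0.8049] rot [-0.0025, 0.7114, 0.5993] rows>= 5.556479759932587 7.824016897014101
```

View pics/w2.png

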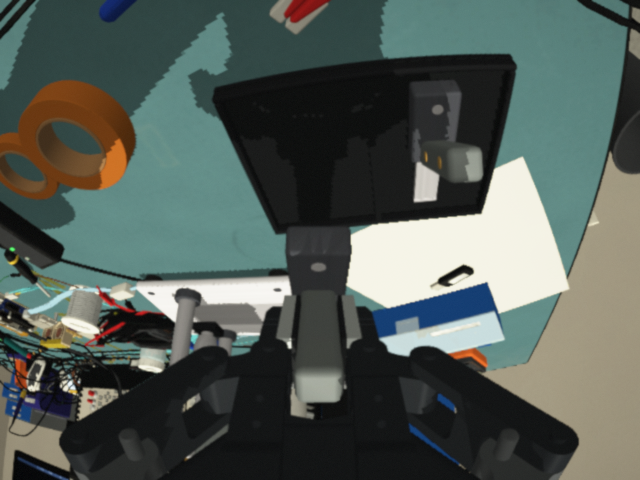

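Request:
step_arm --xyz '[[0.05, 0.08, -0.09], [0.1, 0.17, -0.18], [0.15, 0.26, -0.28], [0.2, 0.37, -0.4], [0.25, 0.48, -0.52], [0.3, 0.6, -0.64], [0.34, 0.7, -0.75], [0.366, 0.747, -0.805], [0.366, 0.747, -0.805], [0.366, 0.747, -0.805]]' --rotation '[[0, 0.088, 0.074], [0, 0.176, 0.148], [0, 0.264, 0.222], [0, 0.352, 0.297], [0, 0.44, 0.371], [0, 0.528, 0.445], [0, 0.616, 0.519], [0, 0.7, 0.59], [0, 0.711, 0.599], [0, 0.711, 0.599]]'

```text
clock: 6.78
tcp_pos: [0.6771, 0.319, 0.2251]
orientation: [-2.247, 0.343, -0.152]
contact_force: [-0.7, 0.5, -2.1]
grip_width: 0.0156
```

Run:
```python
from h import *
st()
P=stand(-.055,.05);print(P);args(P,Rg(SY,40))
f,o=grab("side","s3");crop("s3",200,170,400,320,4,"s3c")
f,o=grab("wrist","w3")
```

```text
t 6.78 p [0.6771 0.319  0.2251] F [-0.67  0.51 -2.15] w 0.0156 q [-0.32  0.98 -0.53  1.24  0.73  1.71 -1.25]
[0.67860986 0.31851107 0.22753689]
t 6.78 xyz [0.0051, -0.0063, -0.0053] rot [-0.0001, 0.0045, -0.0008] rows>= 0.04656896404081724 0.038247089483111084
```

View pics/w3.png

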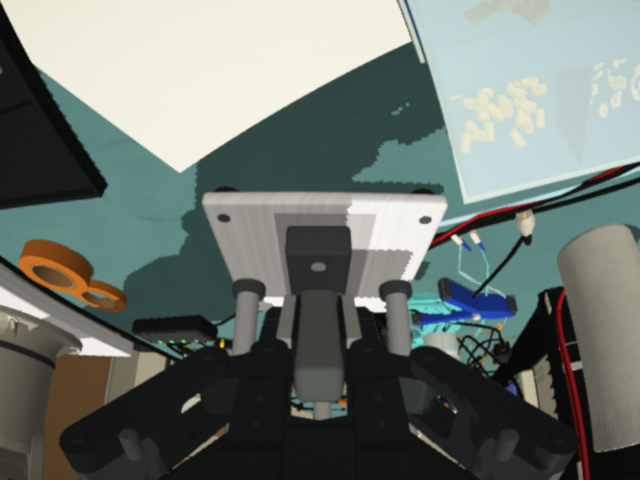

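View pics/s3c.png

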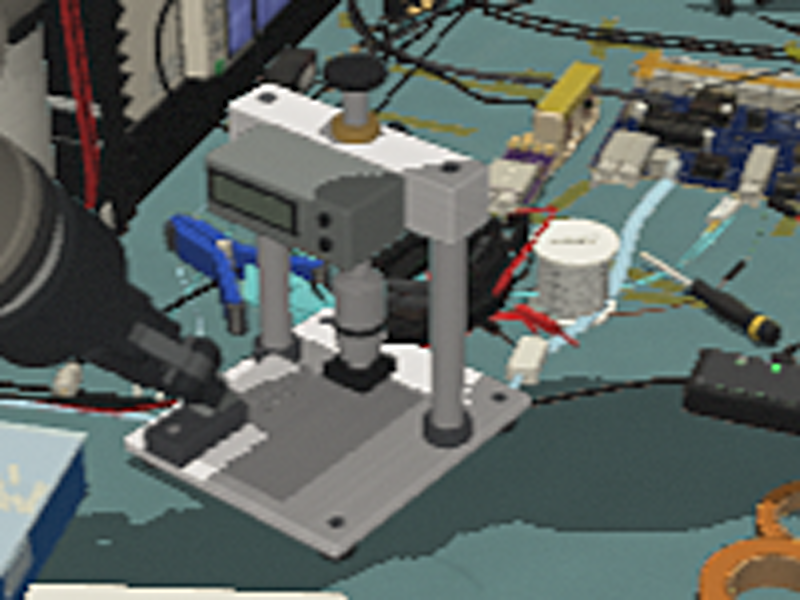

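Run:
```python
from h import *
f,o=load("w3")
a=np.radians(SY);x=np.array([np.cos(a),np.sin(a),0]);y=np.array([-x[1],x[0],0])
for n,uv,z in [("holeL?",(223,218),.018),("holeR?",(425,219.5),.018),("corner",(203.5,197),.018),("corner",(447,199),.018),("postfoot",(249,287),.026),("postfoot",(397,287.5),.026),("shoe L",(286,227),.068+.014),("shoeR",(350,227),.068+.014)]:
    p=onz(f,*uv,z,o);d=p-S;print(n,p.round(4),"stand x,y",(d@x).round(4),(d@y).round(4))
crop("w3",190,170,460,310,2.9,"w3c")
```

```text
holeL? [0.5758 0.1994 0.018 ] stand x,y -0.0907 -0.0623
holeR? [0.697  0.1615 0.018 ] stand x,y -0.0909 0.0646
corner [0.5748 0.2217 0.018 ] stand x,y -0.1116 -0.07
corner [0.7116 0.1789 0.018 ] stand x,y -0.1118 0.0733
postfoot [0.5557 0.1196 0.026 ] stand x,y -0.0085 -0.0576
postfoot [0.669 0.085 0.026] stand x,y -0.0094 0.0608
shoe L [0.6472 0.2629 0.082 ] stand x,y -0.1727 -0.0133
shoeR [0.6677 0.2568 0.082 ] stand x,y -0.173 0.0081
```

View pics/w3c.png

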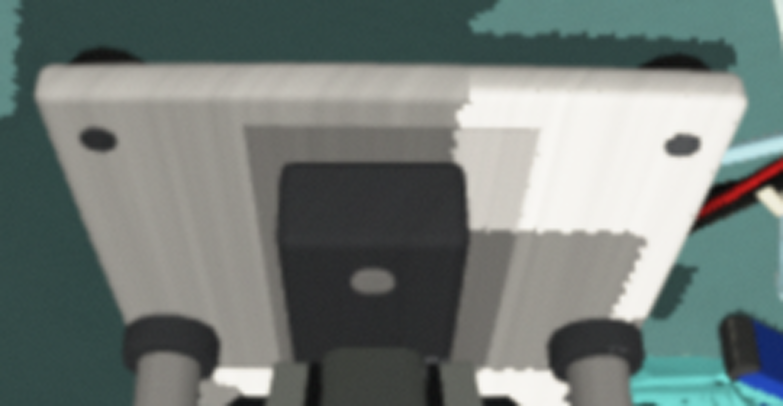

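```bash
sed -i 's/^S=np.*;SY/S=np.array([.6094,.0945,0.]);SY/' h.py
python3 - <<'E'
from h import *
st()
P=stand(-.045,.006);print(P);args(P,Rg(SY,40))
E
```

```text
t 6.88 p [0.6769 0.3194 0.2261] F [-0.08 -0.69 -2.38] w 0.0153 q [-0.32  0.98 -0.53  1.24  0.73  1.71 -1.25]
[0.67691112 0.30927128 0.18353689]
t 6.88 xyz [0.0107, 0.1293, 0.0664] rot [-0.0005, 0.0045, -0.0002] rows>= 0.6997412746130403 0.03789996594901328
```

Request:
step_arm --xyz '[[0.01, 0.065, 0.033], [0.0107, 0.11, 0.056], [0.0107, 0.129, 0.0664], [0.0107, 0.129, 0.0664], [0.0107, 0.129, 0.0664]]' --rotation '[[0, 0.0045, 0], [0, 0.0045, 0], [0, 0.0045, 0], [0, 0.0045, 0], [0, 0.0045, 0]]'

```text
clock: 7.5
tcp_pos: [0.6771, 0.3096, 0.1841]
orientation: [-2.246, 0.345, -0.161]
contact_force: [-0.1, -0.2, -1.5]
grip_width: 0.0151
```

Run:
```python
from h import *
st()
args(stand(-.045,.001),Rg(SY,40))
```

```text
t 7.5 p [0.6771 0.3096 0.1841] F [-0.07 -0.2  -1.53] w 0.0151 q [-0.32  1.02 -0.52  1.26  0.75  1.66 -1.27]
t 7.5 xyz [-0.0003, 0.0149, 0.011] rot [-0.001, -0.0002, -0.0] rows>= 0.08901732572873733 0.00835873628925137
```

Request:
step_arm --xyz '[[0, 0.007, 0.006], [0, 0.0128, 0.0107], [0, 0.0128, 0.0107], [0, 0.014, 0.0118], [0, 0.014, 0.0118]]' --rotation '[[0, 0, 0], [0, 0, 0], [0, 0, 0], [0, 0, 0], [0, 0, 0]]'

```text
clock: 8.12
tcp_pos: [0.6771, 0.3096, 0.1786]
orientation: [-2.246, 0.345, -0.161]
contact_force: [-0.3, 0.7, -2.0]
grip_width: 0.0153
```

Request:
step_arm --xyz '[[0, 0.0013, 0.0011], [0, 0.0026, 0.0022], [0, 0.0026, 0.0022]]' --rotation '[[0, 0, 0], [0, 0, 0], [0, 0, 0]]'

```text
clock: 8.5
tcp_pos: [0.6771, 0.3097, 0.1779]
orientation: [-2.246, 0.345, -0.162]
contact_force: [-0.8, 0.6, 1.1]
grip_width: 0.0156
```

Run:
```python
from h import *
o=st();print(o["moment"])
args(stand(-.045,.00),Rg(SY,40))
f,o=grab("side","s4");crop("s4",200,170,400,320,4,"s4c")
```

```text
t 8.5 p [0.6771 0.3097 0.1779] F [-0.79  0.58  1.07] w 0.0156 q [-0.32  1.02 -0.51  1.26  0.75  1.65 -1.28]
[ 0.52911612 -0.08661963 -0.10647524]
t 8.5 xyz [-0.0004, 0.0019, -0.0003] rot [-0.0009, -0.0003, 0.0] rows>= 0.009250098028411279 0.007824673063906579
```

View pics/s4c.png

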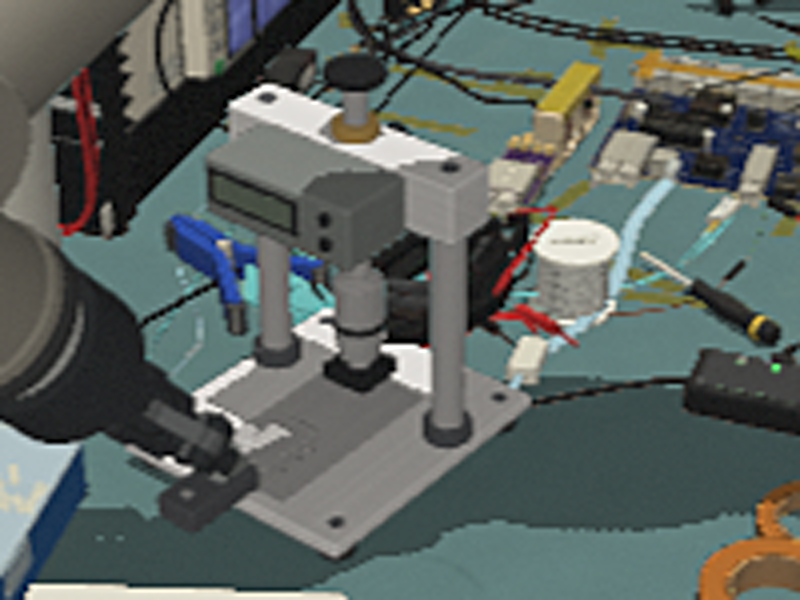

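Request:
step_arm --xyz '[[0, 0.0125, -0.0149], [0, 0.025, -0.03], [0, 0.0375, -0.0447], [0, 0.05, -0.0596], [0, 0.0625, -0.0745], [0, 0.075, -0.0894], [0, 0.075, -0.0894]]' --rotation '[[0, 0, 0], [0, 0, 0], [0, 0, 0], [0, 0, 0], [0, 0, 0], [0, 0, 0], [0, 0, 0]]'

```text
clock: 9.43
tcp_pos: [0.6666, 0.2752, 0.1778]
orientation: [-2.248, 0.346, -0.162]
contact_force: [-0.7, -1.4, 0.4]
grip_width: 0.0156
```

Run:
```python
from h import *
o=st()
args(stand(.019,.00),Rg(SY,40))
f,o=grab("side","s5");crop("s5",200,170,400,320,4,"s5c")
f,o=grab("wrist","w5")
```

```text
t 9.43 p [0.6666 0.2752 0.1778] F [-0.71 -1.45  0.36] w 0.0156 q [-0.27  0.99 -0.51  1.35  0.76  1.61 -1.28]
t 9.43 xyz [-0.0012, 0.0616, -0.072] rot [0.0001, -0.0007, -0.0003] rows>= 0.4549236957821684 0.006418516875483659
```

View pics/s5c.png

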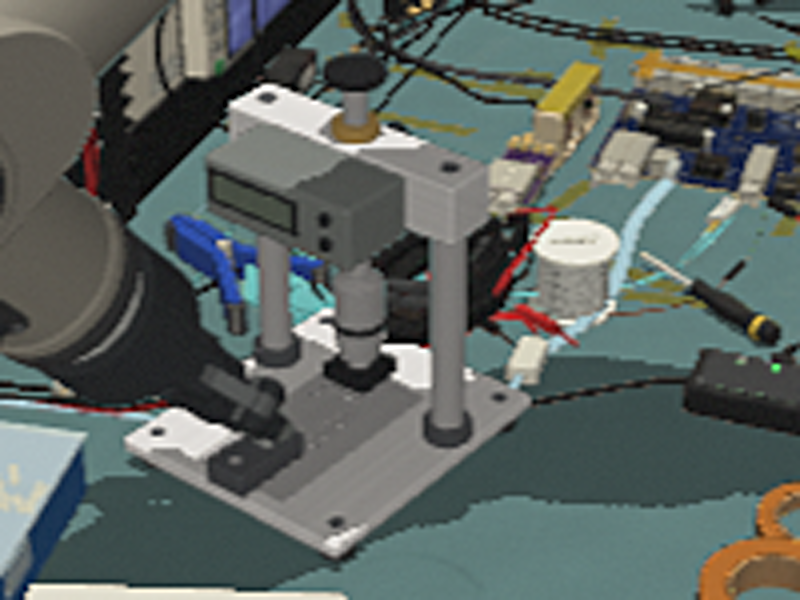

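View pics/w5.png

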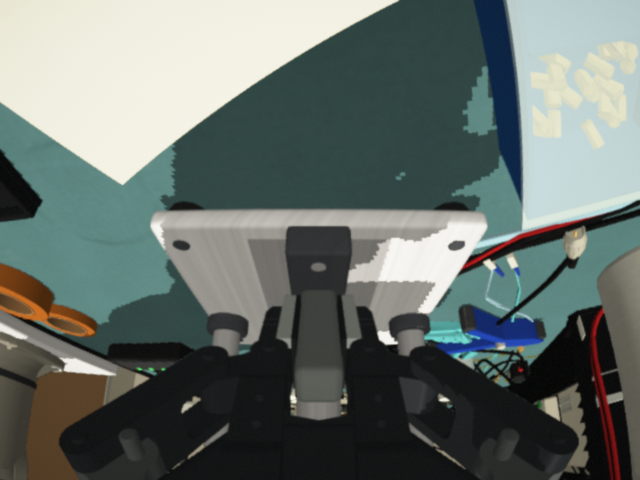

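Request:
step_arm --xyz '[[0, 0.01, -0.012], [0, 0.02, -0.024], [0, 0.03, -0.036], [0, 0.04, -0.048], [0, 0.05, -0.06], [0, 0.06, -0.072], [0, 0.0608, -0.0725]]' --rotation '[[0, 0, 0], [0, 0, 0], [0, 0, 0], [0, 0, 0], [0, 0, 0], [0, 0, 0], [0, 0, 0]]'

```text
clock: 10.4
tcp_pos: [0.6581, 0.2475, 0.1777]
orientation: [-2.249, 0.347, -0.162]
contact_force: [-1.3, -0.3, -0.6]
grip_width: 0.0153
```

Run:
```python
from h import *
o=st()
args(stand(.019,.00),Rg(SY,40))
f,o=grab("side","s6");crop("s6",230,200,350,300,6.5,"s6c")
f,o=grab("wrist","w6");crop("w6",140,180,500,430,2.2,"w6c")
```

```text
t 10.4 p [0.6581 0.2475 0.1777] F [-1.29 -0.26 -0.57] w 0.0153 q [-0.24  0.96 -0.51  1.41  0.77  1.58 -1.28]
t 10.4 xyz [-0.0018, -0.0009, 0.0017] rot [0.0012, -0.0009, -0.0005] rows>= 0.012524860817825311 0.013305239035278669
```

View pics/s6c.png

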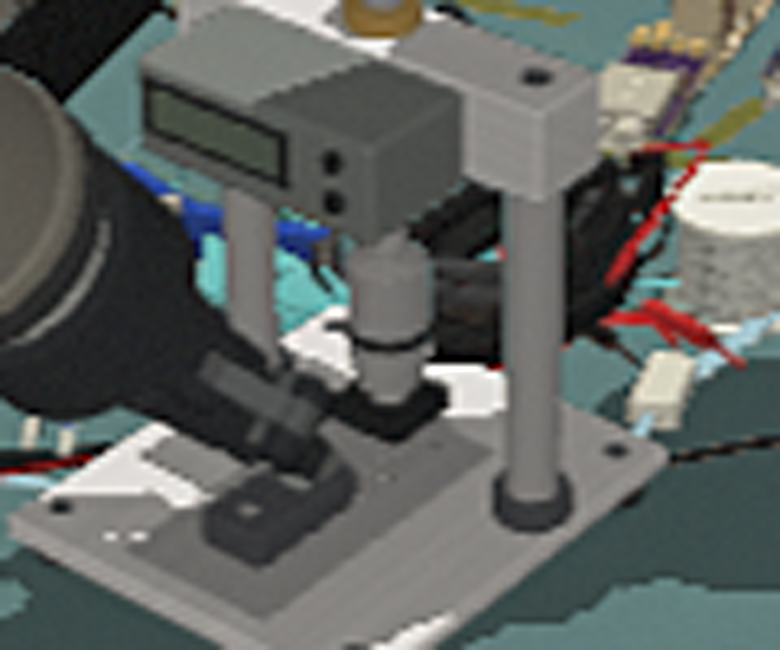

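View pics/w6c.png

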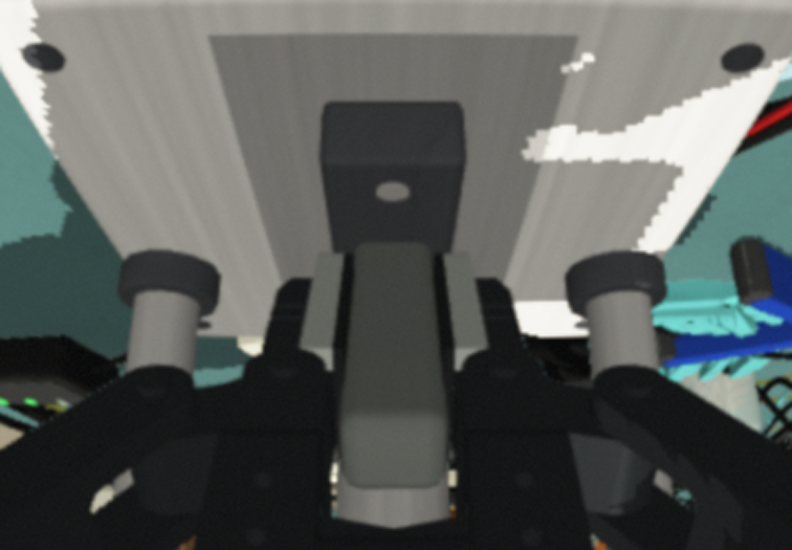

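Run:
```python
from h import *
f,o=load("w6")
a=np.radians(SY);x=np.array([np.cos(a),np.sin(a),0]);y=np.array([-x[1],x[0],0])
for n,uv,z in [("rear bottom",(318.5,226.2),.018),("front edge",(318.5,182.5),.018),("front edge low",(318.5,175),.014),("rear top",(318.5,254.5),.032),("rearL",(288,227),.018),("rearR",(350,227),.018),("hole",(160,206),.018),("hole",(477,206),.018)]:
    p=onz(f,*uv,z,o);d=p-S;print(n,"stand x,y",(d@x).round(4),(d@y).round(4))
crop("w6",240,160,400,260,5,"w6d")
f,o=load("s6")
for tx in (.015,.019,.025):
    for l in (-.012,0,.012): print(tx,l,((proj(f,S+x*tx+y*l+np.array([0,0,.027]))-[230,200])*6.5).round(0))
print("soleback",((proj(f,S+x*.015+y*-.015+np.array([0,0,.033]))-[230,200])*6.5).round(0),((proj(f,S-x*.015-y*.015+np.array([0,0,.033]))-[230,200])*6.5).round(0))
```

```text
rear bottom stand x,y -0.0751 0.0003
front edge stand x,y -0.1019 0.0003
front edge low stand x,y -0.1015 0.0003
rear top stand x,y -0.0761 0.0003
rearL stand x,y -0.0746 -0.0122
rearR stand x,y -0.0746 0.0132
hole stand x,y -0.0901 -0.0631
hole stand x,y -0.0899 0.0637
0.015 -0.012 [435. 415.]
0.015 0 [408. 402.]
0.015 0.012 [381. 390.]
0.019 -0.012 [443. 409.]
0.019 0 [415. 397.]
0.019 0.012 [388. 385.]
0.025 -0.012 [453. 402.]
0.025 0 [426. 389.]
0.025 0.012 [399. 377.]
soleback [442. 403.] [386. 444.]
```

View pics/w6d.png

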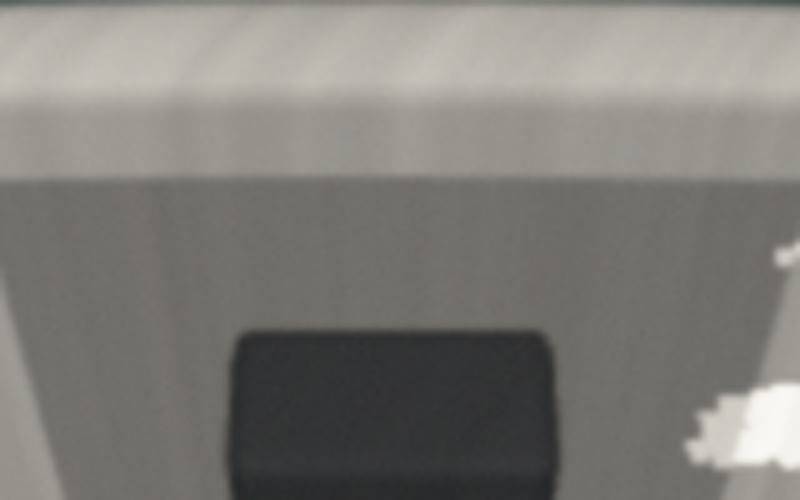

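Run:
```python
from h import *
a=np.radians(SY);x=np.array([np.cos(a),np.sin(a),0]);y=np.array([-x[1],x[0],0])
f,o=load("s6")
for n,(u,v),z in [("shoe rear-right bottom",(258,566),.018),("shoe rear-left bottom",(207,540),.018),("rear-right top",(257,532),.032),("rear-left top",(208,508),.032),("plate front-left corner top",(12,515),.018),("right corner",(667,452),.018),("hole",(62,506),.018)]:
    p=onz(f,230+u/6.5,200+v/6.5,z);d=p-S;print(n,"stand x,y",(d@x).round(4),(d@y).round(4))
crop("s6",255,245,300,295,14,"s6e")
f,o=load("t1")
crop("t1",280,150,390,250,7,"t1d")
```

```text
shoe rear-right bottom stand x,y -0.077 -0.0123
shoe rear-left bottom stand x,y -0.0767 0.01
rear-right top stand x,y -0.0772 -0.0127
rear-left top stand x,y -0.0772 0.0083
plate front-left corner top stand x,y -0.1058 0.0697
right corner stand x,y 0.0562 -0.0801
hole stand x,y -0.0921 0.0603
```

View pics/s6e.png

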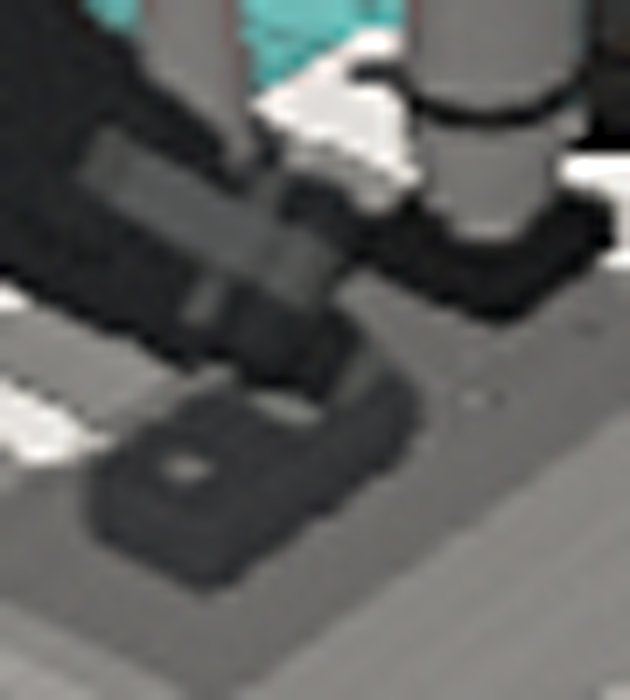

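View pics/t1d.png

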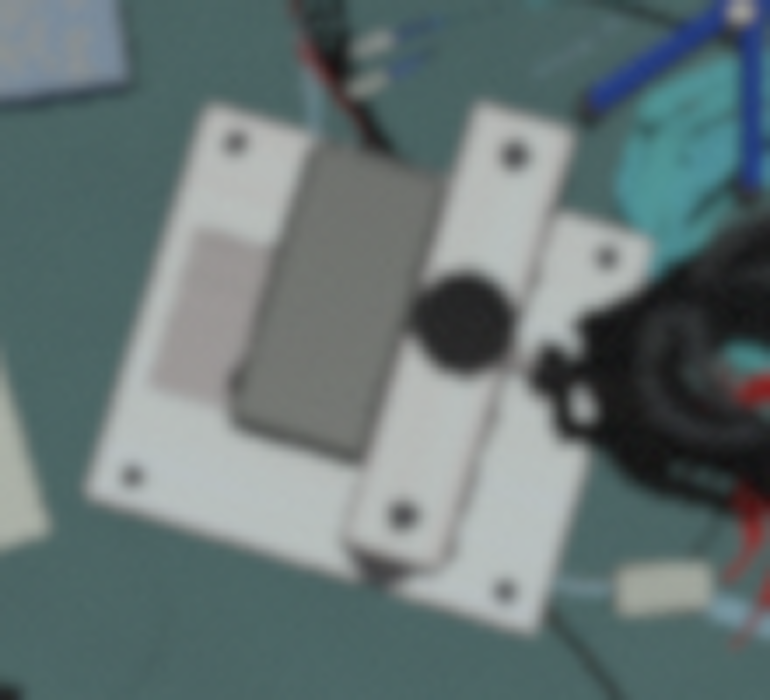

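Run:
```python
from h import *
a=np.radians(SY);x=np.array([np.cos(a),np.sin(a),0]);y=np.array([-x[1],x[0],0])
f,o=load("t1")
for (u,v),z in [((235,143),.018),((133,477),.018),((505,592),.018),((607,259),.018),((465,322),.221),((515,155),.182),((403,516),.182),((210,103),.018),((88,490),.018),((540,632),.018),((653,240),.018)]:
    p=onz(f,280+(u+.5)/7-.5,150+(v+.5)/7-.5,z);d=p-S;print((u,v),"stand x,y",(d@x).round(4),(d@y).round(4))
```

```text
(235, 143) stand x,y -0.095 0.0628
(133, 477) stand x,y -0.0946 -0.0635
(505, 592) stand x,y 0.0452 -0.064
(607, 259) stand x,y 0.0455 0.0618
(465, 322) stand x,y 0.0007 -0.001
(515, 155) stand x,y 0.0009 0.0605
(403, 516) stand x,y 0.0003 -0.0617
(210, 103) stand x,y -0.1078 0.0741
(88, 490) stand x,y -0.1087 -0.0727
(540, 632) stand x,y 0.0614 -0.074
(653, 240) stand x,y 0.0594 0.0733
```

Request:
step_arm --xyz '[[0, 0, 0], [0, 0, 0], [0, 0, 0], [0, 0, 0]]' --rotation '[[0, 0, 0], [0, 0, 0], [0, 0, 0], [0, 0, 0]]' --grip 0.6

```text
clock: 11.0
tcp_pos: [0.6581, 0.2479, 0.1777]
orientation: [-2.249, 0.346, -0.162]
contact_force: [0.7, 0.4, 0.8]
grip_width: 0.0341
```

Run:
```python
from h import *
o=st();pickle.dump(o,open("release.pkl","wb"));print(o["orientation"])
```

```text
t 11.0 p [0.6581 0.2479 0.1777] F [0.68 0.36 0.8 ] w 0.0341 q [-0.24  0.96 -0.51  1.41  0.77  1.58 -1.28]
[-2.24934915  0.34646228 -0.16176267]
```

Request:
step_arm --xyz '[[0, -0.05, 0], [0, -0.15, 0], [0, -0.3, 0], [0, -0.4, 0], [0, -0.5, 0], [0, -0.5, 0]]' --rotation '[[0, 0, 0], [0, 0, 0], [0, 0, 0], [0, 0, 0], [0, 0, 0], [0, 0, 0]]'

```text
clock: 11.75
tcp_pos: [0.6869, 0.3428, 0.2952]
orientation: [-2.245, 0.343, -0.163]
contact_force: [0.2, 0.4, -0.7]
grip_width: 0.0343
```

Run:
```python
from h import *
o=st()
f,o=grab("wrist","w7");crop("w7",200,150,440,400,2.4,"w7c")
f,o=grab("side","s7");crop("s7",230,200,350,300,6.5,"s7c")
# button press pose: tool down, jaw along stand y
P=S+np.array([0,0,.221+.173+.06]);args(P,Rg(SY,0))
```

```text
t 11.75 p [0.6869 0.3428 0.2952] F [ 0.21  0.43 -0.69] w 0.0343 q [-0.36  0.94 -0.53  1.14  0.71  1.82 -1.2 ]
t 11.85 xyz [-0.0001, 0.1402, -1.0041] rot [0.4457, -0.0007, 0.0] rows>= 4.866351797769906 3.748463147976571
```

View pics/w7c.png

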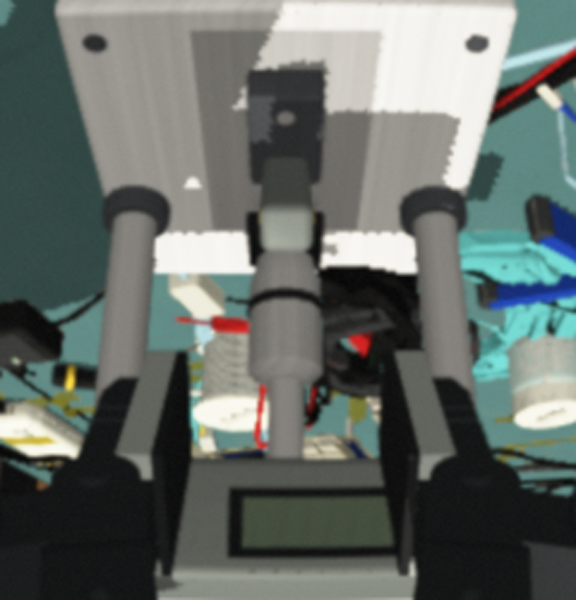

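View pics/s7c.png

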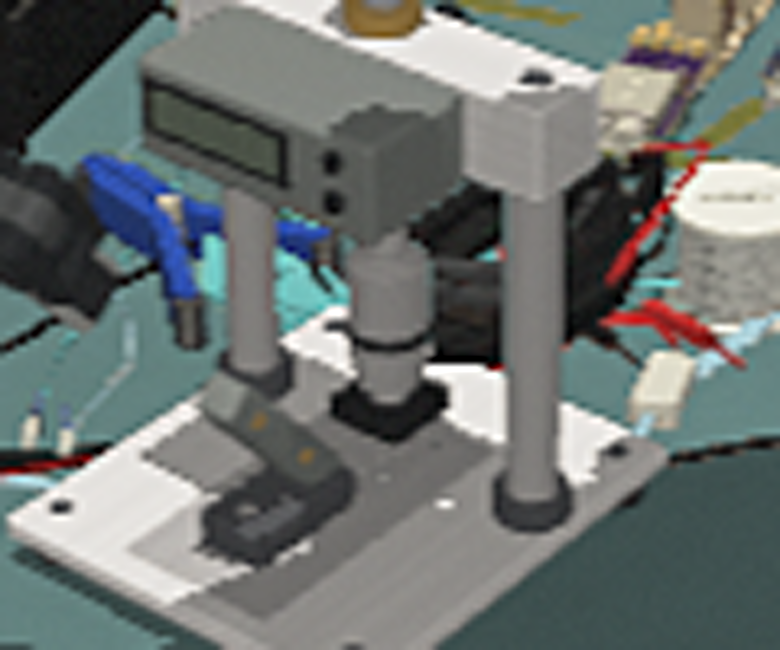

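Request:
step_arm --xyz '[[0, -0.14, -0.12], [0, -0.28, -0.24], [0, -0.41, -0.34], [0, -0.3, -0.48], [0, -0.18, -0.62], [0, -0.06, -0.76], [0, 0.06, -0.9], [0, 0.14, -1.0], [0, 0.14, -1.0], [0, 0.14, -1.0]]' --rotation '[[0, 0, 0], [0, 0, 0], [0.05, 0, 0], [0.14, 0, 0], [0.23, 0, 0], [0.32, 0, 0], [0.41, 0, 0], [0.446, 0, 0], [0.446, 0, 0], [0.446, 0, 0]]' --grip 1.0

```text
clock: 13.1
tcp_pos: [0.6094, 0.0952, 0.4526]
orientation: [-1.557, 0.241, -0.24]
contact_force: [0.5, 0.2, -0.6]
grip_width: 0.0001
```

Run:
```python
from h import *
o=st()
f,o=grab("wrist","w8")
f,o=grab("side","s8");crop("s8",230,120,350,220,6.5,"s8c")
print(f["position"])
P=S+np.array([0,0,.221+.173+.02]);args(P,Rg(SY,0))
```

```text
t 13.1 p [0.6094 0.0952 0.4526] F [ 0.47  0.21 -0.62] w 0.0001 q [ 0.13  0.39 -0.51  1.62  0.2   1.19 -0.73]
[0.25624307 0.9399244  0.66617123]
t 13.2 xyz [0.0018, 0.129, -0.0077] rot [-0.0004, 0.0006, -0.0005] rows>= 0.6204550885990383 0.007401626415488076
```

View pics/w8.png

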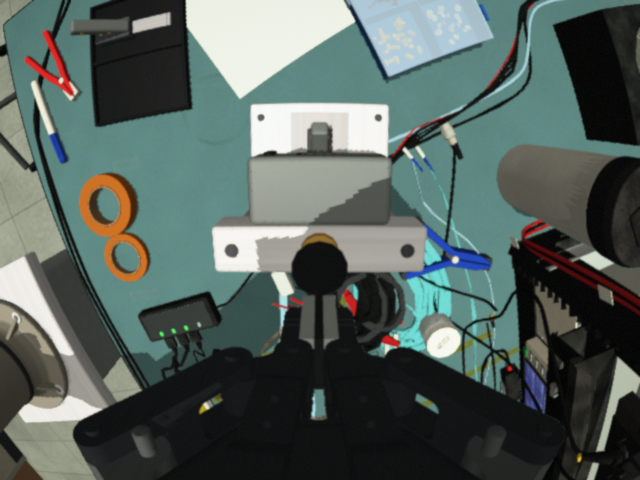

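View pics/s8c.png

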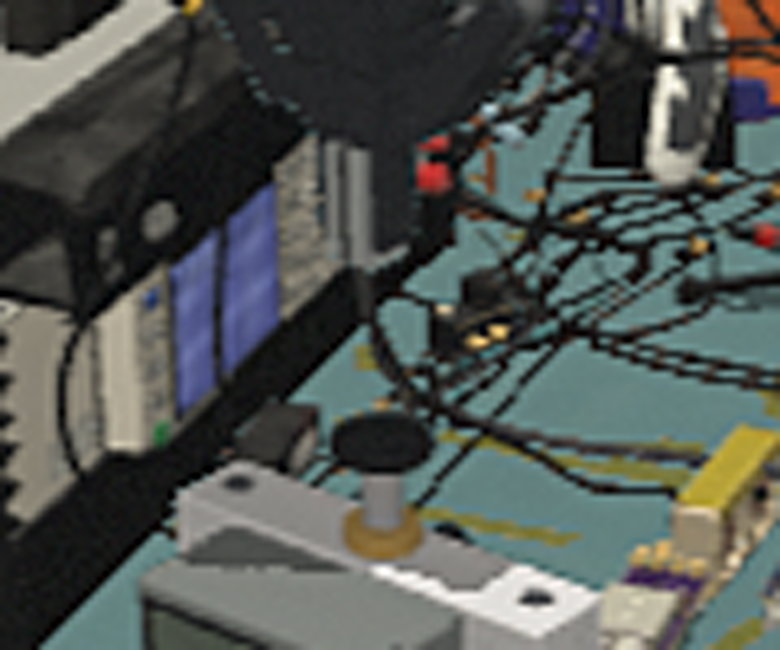

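Run:
```python
from h import *
fs,_=load("s8");fw,ow=load("w8")
a=ray(fs,230+382/6.5,120+442/6.5);b=ray(fw,319.5,264.5,ow);t,_=load("t1");c=ray(t,280+465.5/7-.5,150+322.5/7-.5)
print(tri([a,b]),tri([a,c]),tri([a,b,c]))
for z in(.218,.223): print(onz(fs,230+382/6.5,120+442/6.5,z))
```

```text
(array([0.60780134, 0.0919409 , 0.21389623]), [np.float64(0.001148887109786834), np.float64(0.0011488871097867582)]) (array([0.60754794, 0.09337589, 0.21515117]), [np.float64(0.0014163421272943033), np.float64(0.0014163421272942655)]) (array([0.60808538, 0.09303318, 0.2147469 ]), [np.float64(0.001774421815875142), np.float64(0.0008076228768318071), np.float64(0.0011631110209977737)])
[0.60390755 0.09849804 0.218     ]
[0.60002885 0.10788537 0.223     ]
```

Request:
step_arm --xyz '[[0, 0.08, -0.006], [0, 0.14, -0.006], [0, 0.168, -0.006], [0, 0.168, -0.006], [0, 0.168, -0.006]]' --rotation '[[0, 0, 0], [0, 0, 0], [0, 0, 0], [0, 0, 0], [0, 0, 0]]'

```text
clock: 13.82
tcp_pos: [0.6093, 0.0955, 0.403]
orientation: [-1.557, 0.238, -0.238]
contact_force: [0.9, -0.6, -0.3]
grip_width: 0.0001
```

Run:
```python
from h import *
o=st()
from bench import r
f,o=grab("side","s9");crop("s9",230,120,350,220,6.5,"s9c")
for i in range(3): print(r.get_obs()["contact_force"].round(2))
```

```text
t 13.82 p [0.6093 0.0955 0.403 ] F [ 0.89 -0.57 -0.29] w 0.0001 q [ 0.12  0.43 -0.51  1.68  0.23  1.09 -0.75]
[ 1.13 -0.19 -0.65]
[ 1.13 -0.19 -0.65]
[ 1.13 -0.19 -0.65]
```

View pics/s9c.png

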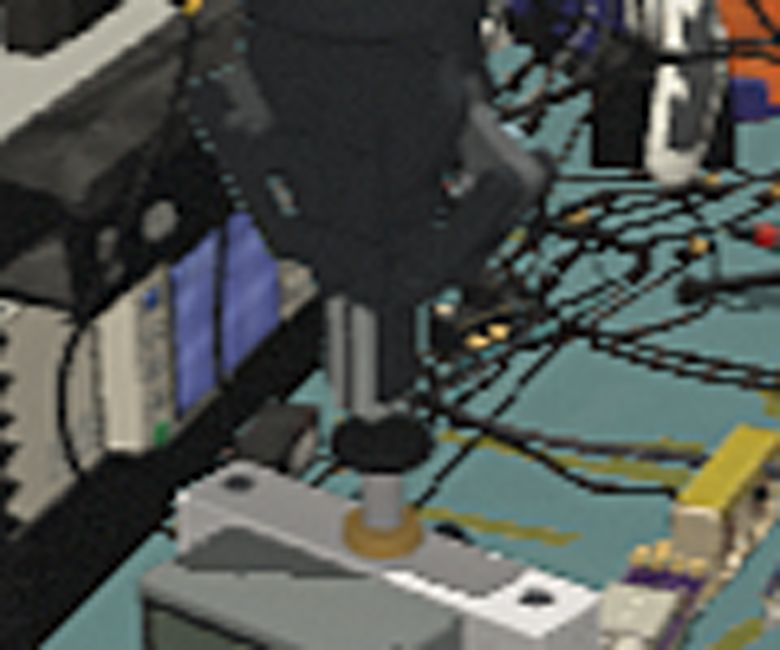

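Request:
step_arm --xyz '[[0, 0.0085, -0.003], [0, 0.017, -0.003], [0, 0.017, -0.003]]' --rotation '[[0, 0, 0], [0, 0, 0], [0, 0, 0]]'

```text
clock: 14.25
tcp_pos: [0.609, 0.0944, 0.3978]
orientation: [-1.557, 0.238, -0.238]
contact_force: [-0.3, 0.5, -0.5]
grip_width: 0.0001
```

Request:
step_arm --xyz '[[0, 0.0035, 0], [0, 0.0035, 0]]' --rotation '[[0, 0, 0], [0, 0, 0]]'

```text
clock: 14.5
tcp_pos: [0.6089, 0.0943, 0.3967]
orientation: [-1.557, 0.238, -0.238]
contact_force: [0.5, -0.3, -0.0]
grip_width: -0.0003
```

Request:
step_arm --xyz '[[0, 0.0035, 0], [0, 0.0035, 0]]' --rotation '[[0, 0, 0], [0, 0, 0]]'

```text
clock: 14.75
tcp_pos: [0.6089, 0.0944, 0.3955]
orientation: [-1.557, 0.238, -0.238]
contact_force: [-0.3, 0.6, -0.1]
grip_width: -0.0
```

Request:
step_arm --xyz '[[0, 0.0035, 0], [0, 0.0035, 0]]' --rotation '[[0, 0, 0], [0, 0, 0]]'

```text
clock: 15.0
tcp_pos: [0.6089, 0.0943, 0.3944]
orientation: [-1.557, 0.238, -0.238]
contact_force: [1.1, -0.2, 0.2]
grip_width: 0.0001
```

Request:
step_arm --xyz '[[0, 0.0027, 0], [0, 0.0027, 0]]' --rotation '[[0, 0, 0], [0, 0, 0]]'

```text
clock: 15.25
tcp_pos: [0.6089, 0.0943, 0.3934]
orientation: [-1.557, 0.239, -0.238]
contact_force: [-0.2, 0.5, 0.4]
grip_width: 0.0
```

Request:
step_arm --xyz '[[0, 0.0027, 0], [0, 0.0027, 0]]' --rotation '[[0, 0, 0], [0, 0, 0]]'

```text
clock: 15.5
tcp_pos: [0.6089, 0.0943, 0.3926]
orientation: [-1.557, 0.239, -0.238]
contact_force: [0.3, 0.4, -0.7]
grip_width: 0.0002
```

Request:
step_arm --xyz '[[0, 0.0027, 0], [0, 0.0027, 0]]' --rotation '[[0, 0, 0], [0, 0, 0]]'

```text
clock: 15.75
tcp_pos: [0.6089, 0.0944, 0.3919]
orientation: [-1.557, 0.238, -0.238]
contact_force: [0.0, 0.6, 1.0]
grip_width: 0.0001
```

Request:
step_arm --xyz '[[0, 0.0023, 0], [0, 0.0023, 0]]' --rotation '[[0, 0, 0], [0, 0, 0]]'

```text
clock: 16.0
tcp_pos: [0.6089, 0.0943, 0.3912]
orientation: [-1.557, 0.238, -0.238]
contact_force: [-0.2, -1.2, 1.6]
grip_width: -0.0003
```

Run:
```python
from h import *
from bench import r
for i in range(3):
    st(); 
    if i<2: f,o=grab("side",f"s10{i}")
crop("s100",230,120,350,290,4.5,"s10c")
```

```text
t 16.0 p [0.6089 0.0943 0.3912] F [-0.16 -1.23  1.59] w -0.0003 q [ 0.12  0.44 -0.5   1.69  0.24  1.07 -0.76]
t 16.05 p [0.6089 0.0943 0.3912] F [ 0.25 -0.31  1.9 ] w 0.0001 q [ 0.12  0.44 -0.5   1.69  0.24  1.07 -0.76]
t 16.1 p [0.6089 0.0943 0.3912] F [-0.83 -0.66  2.  ] w -0.0003 q [ 0.12  0.44 -0.5   1.69  0.24  1.07 -0.76]
```

View pics/s10c.png

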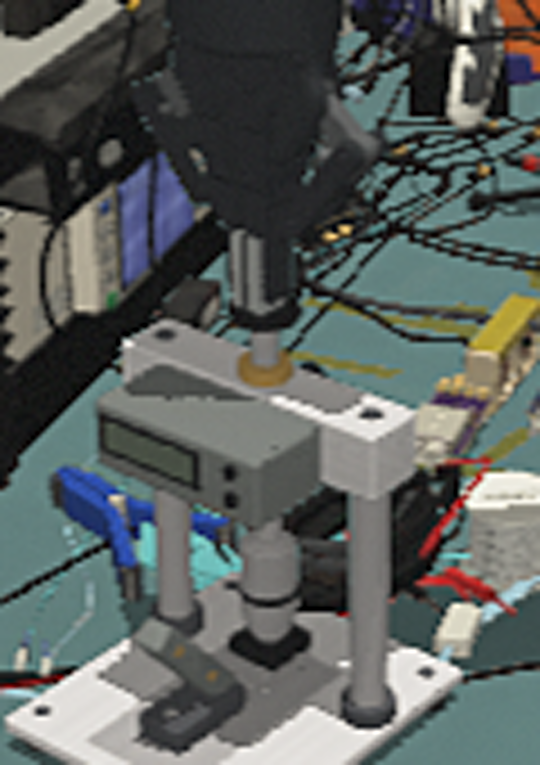

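Request:
step_arm --xyz '[[0, 0.0017, 0], [0, 0.0017, 0]]' --rotation '[[0, 0, 0], [0, 0, 0]]'

```text
clock: 16.35
tcp_pos: [0.6088, 0.0943, 0.3907]
orientation: [-1.557, 0.239, -0.238]
contact_force: [-0.4, 0.5, 2.5]
grip_width: -0.0003
```

Request:
step_arm --xyz '[[0, 0.0017, 0], [0, 0.0017, 0]]' --rotation '[[0, 0, 0], [0, 0, 0]]'

```text
clock: 16.6
tcp_pos: [0.6088, 0.0943, 0.39]
orientation: [-1.557, 0.239, -0.238]
contact_force: [0.4, 0.7, 0.8]
grip_width: 0.0001
```

Request:
step_arm --xyz '[[0, 0.0017, 0], [0, 0.0017, 0]]' --rotation '[[0, 0, 0], [0, 0, 0]]'

```text
clock: 16.85
tcp_pos: [0.6089, 0.0944, 0.3895]
orientation: [-1.557, 0.238, -0.238]
contact_force: [-0.6, -0.2, 0.6]
grip_width: 0.0
```

Request:
step_arm --xyz '[[0, 0.0012, 0], [0, 0.0012, 0]]' --rotation '[[0, 0, 0], [0, 0, 0]]'

```text
clock: 17.1
tcp_pos: [0.6089, 0.0944, 0.3891]
orientation: [-1.557, 0.238, -0.238]
contact_force: [-0.8, 0.2, 2.0]
grip_width: 0.0
```

Request:
step_arm --xyz '[[0, 0.001, 0], [0, 0.001, 0]]' --rotation '[[0, 0, 0], [0, 0, 0]]'

```text
clock: 17.35
tcp_pos: [0.6088, 0.0943, 0.3887]
orientation: [-1.557, 0.239, -0.238]
contact_force: [-0.8, -0.3, 0.8]
grip_width: -0.0002
```

Request:
step_arm --xyz '[[0, 0.0008, 0], [0, 0.0008, 0]]' --rotation '[[0, 0, 0], [0, 0, 0]]'

```text
clock: 17.6
tcp_pos: [0.6089, 0.0943, 0.3886]
orientation: [-1.557, 0.239, -0.238]
contact_force: [-1.1, -0.7, 2.6]
grip_width: 0.0001
```

Run:
```python
from h import *
from bench import r
F=[]
for i in range(6):
    F.append(r.get_obs()["contact_force"][2]);r.grab_frame("side")
print(np.round(F,2),np.mean(F))
f,o=grab("side","s11");crop("s11",265,235,305,285,14,"s11c")
st()
```

```text
[2.62 3.1  2.59 2.31 2.92 2.79] 2.7222618753449193
t 17.95 p [0.6089 0.0943 0.3886] F [-0.63 -0.83  2.92] w 0.0005 q [ 0.12  0.44 -0.5   1.69  0.24  1.07 -0.76]
```

View pics/s11c.png

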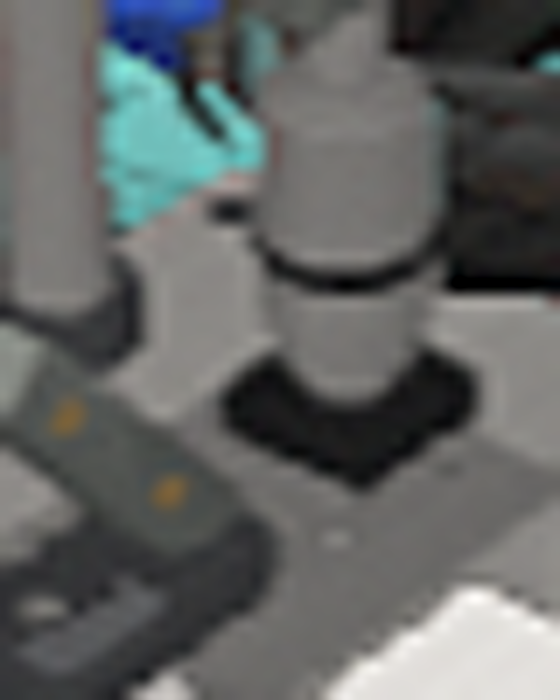

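Request:
step_arm --xyz '[[0, 0.001, 0], [0, 0.001, 0]]' --rotation '[[0, 0, 0], [0, 0, 0]]'

```text
clock: 18.2
tcp_pos: [0.6089, 0.0943, 0.3884]
orientation: [-1.557, 0.238, -0.238]
contact_force: [-1.7, -0.2, 4.9]
grip_width: 0.0001
```

```bash
cat > fs.py <<'E'
from h import *
from bench import r
F=[];Z=[]
for i in range(5):
    o=r.get_obs();F.append(o["contact_force"]);Z.append(o["tcp_pos"][2]);r.grab_frame("side")
F=np.array(F);print("F",F.mean(0).round(2),F[:,2].round(2),"z",np.mean(Z).round(5),"t",o["clock"])
E
python3 fs.py
```

```text
F [-1.43 -0.15  4.65] [4.89 4.69 4.56 4.54 4.56] z 0.38841 t 18.4
```

Request:
step_arm --xyz '[[0, -0.01, 0], [0, -0.08, 0], [0, -0.2, 0], [0, -0.2, 0]]' --rotation '[[0, 0, 0], [0, 0, 0], [0, 0, 0], [0, 0, 0]]'

```text
clock: 18.95
tcp_pos: [0.6096, 0.0948, 0.4512]
orientation: [-1.555, 0.234, -0.242]
contact_force: [-0.3, 0.2, 0.4]
grip_width: 0.0
```

Run:
```python
from h import *
st()
o=pickle.load(open("release.pkl","rb"));Rr=R.from_rotvec(o["orientation"]).as_matrix()
args(o["tcp_pos"]-.15*Rr[:,1]+[0,0,.16],Rr)
args(o["tcp_pos"]-.15*Rr[:,1],Rr)
f,ob=grab("side","s12");crop("s12",230,120,350,290,4.5,"s12c")
```

```text
t 18.95 p [0.6096 0.0948 0.4512] F [-0.34  0.24  0.44] w 0.0 q [ 0.13  0.39 -0.51  1.62  0.2   1.18 -0.73]
t 18.95 xyz [0.0023, -0.0011, 0.8576] rot [-0.4479, 0.0005, 0.0029] rows>= 4.116276126083176 3.767146830926144
t 18.95 xyz [-0.0, 0.5322, 0.8556] rot [-0.4479, 0.0005, 0.0029] rows>= 4.836822875990548 3.767146830926144
```

View pics/s12c.png

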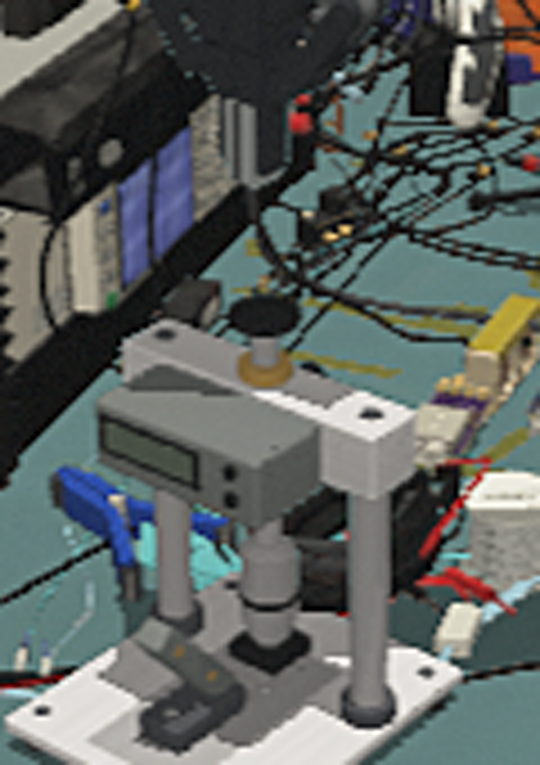

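Request:
step_arm --xyz '[[0, 0, 0.2], [0, 0, 0.4], [0, 0, 0.6], [0, 0, 0.8], [0, 0, 0.857], [0, 0.15, 0.857], [0, 0.3, 0.856], [0, 0.45, 0.856], [0, 0.532, 0.856], [0, 0.532, 0.856], [0, 0.532, 0.856]]' --rotation '[[-0.05, 0, 0], [-0.15, 0, 0], [-0.25, 0, 0], [-0.35, 0, 0.003], [-0.448, 0, 0.003], [-0.448, 0, 0.003], [-0.448, 0, 0.003], [-0.448, 0, 0.003], [-0.448, 0, 0.003], [-0.448, 0, 0.003], [-0.448, 0, 0.003]]' --grip 0.6

```text
clock: 20.38
tcp_pos: [0.6869, 0.3398, 0.2921]
orientation: [-2.249, 0.347, -0.16]
contact_force: [-0.6, -0.1, 0.1]
grip_width: 0.0342
```

Run:
```python
from h import *
st()
o=pickle.load(open("release.pkl","rb"));Rr=R.from_rotvec(o["orientation"]).as_matrix()
args(o["tcp_pos"],Rr)
grab("wrist","w13");crop("w13",200,150,440,400,2.4,"w13c")
```

```text
t 20.38 p [0.6869 0.3398 0.2921] F [-0.61 -0.13  0.09] w 0.0342 q [-0.56  0.89 -0.12  1.17  0.47  1.7  -1.05]
t 20.38 xyz [0.0011, 0.4985, 0.0002] rot [0.0001, 0.0007, -0.0005] rows>= 2.3926035231547615 0.006765939818903192
```

View pics/w13c.png

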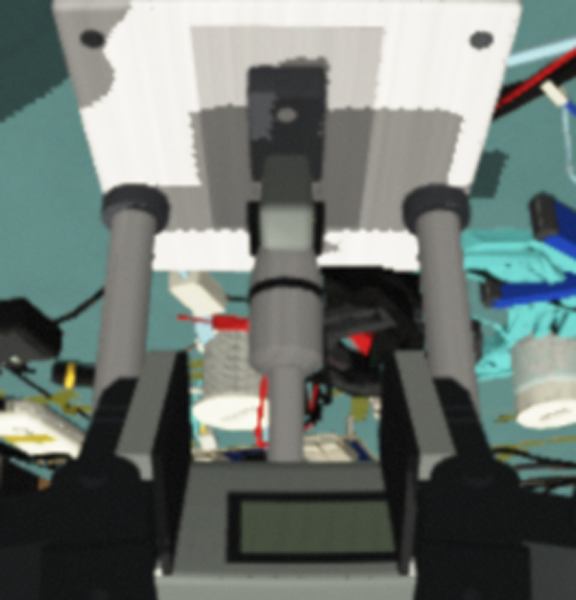

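Request:
step_arm --xyz '[[0.001, 0.12, 0], [0.001, 0.28, 0], [0.001, 0.4, 0], [0.001, 0.47, 0], [0.001, 0.498, 0], [0.001, 0.498, 0], [0.001, 0.498, 0]]' --rotation '[[0, 0, 0], [0, 0, 0], [0, 0, 0], [0, 0, 0], [0, 0, 0], [0, 0, 0], [0, 0, 0]]'

```text
clock: 21.3
tcp_pos: [0.6587, 0.2494, 0.1794]
orientation: [-2.247, 0.344, -0.162]
contact_force: [-1.0, 0.0, -0.6]
grip_width: 0.0341
```

Run:
```python
from h import *
st()
o=pickle.load(open("release.pkl","rb"));Rr=R.from_rotvec(o["orientation"]).as_matrix()
args(o["tcp_pos"],Rr)
```

```text
t 21.3 p [0.6587 0.2494 0.1794] F [-0.99  0.   -0.59] w 0.0341 q [-0.48  0.9  -0.11  1.43  0.52  1.42 -1.12]
t 21.3 xyz [-0.0003, 0.0079, -0.0004] rot [-0.0018, 0.0004, 0.0008] rows>= 0.03783567294403669 0.01677382646193071
```

Request:
step_arm --xyz '[[-0.0003, 0.0079, -0.0004], [-0.0003, 0.0079, -0.0004], [-0.0003, 0.0079, -0.0004]]' --rotation '[[-0.0018, 0, 0.0008], [-0.0018, 0, 0.0008], [-0.0018, 0, 0.0008]]'

```text
clock: 21.68
tcp_pos: [0.6581, 0.2481, 0.1778]
orientation: [-2.249, 0.346, -0.161]
contact_force: [0.7, -0.6, 0.1]
grip_width: 0.0346
```

Run:
```python
from h import *
st()
o=pickle.load(open("release.pkl","rb"));Rr=R.from_rotvec(o["orientation"]).as_matrix()
args(o["tcp_pos"],Rr)
grab("wrist","w14");crop("w14",200,200,440,430,2.4,"w14c")
```

```text
t 21.68 p [0.6581 0.2481 0.1778] F [ 0.71 -0.59  0.12] w 0.0346 q [-0.48  0.9  -0.11  1.43  0.52  1.42 -1.12]
t 21.68 xyz [0.0, 0.0006, -0.0002] rot [-0.0001, 0.0004, 0.0001] rows>= 0.0030389354959838486 0.0038684202275053115
```

View pics/w14c.png

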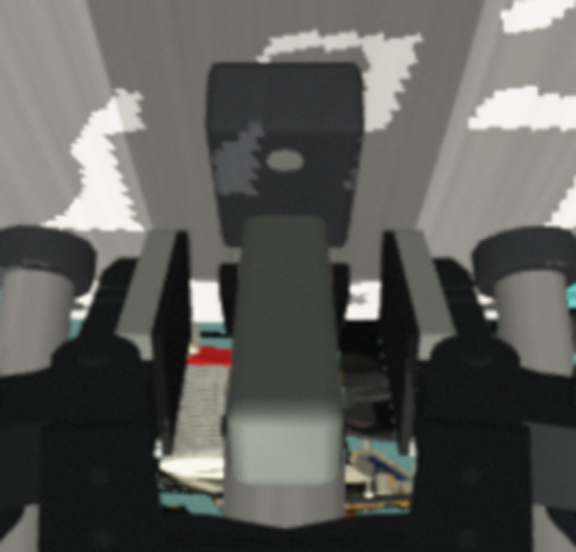

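Request:
step_arm --xyz '[[0, 0, 0], [0, 0, 0], [0, 0, 0], [0, 0, 0]]' --rotation '[[0, 0, 0], [0, 0, 0], [0, 0, 0], [0, 0, 0]]' --grip 0.95 --force 40

```text
clock: 22.22
tcp_pos: [0.6581, 0.2481, 0.1778]
orientation: [-2.249, 0.346, -0.161]
contact_force: [-0.3, -0.5, 0.3]
grip_width: 0.0157
```

```bash
python3 - <<'E'
from h import *
st()
o=pickle.load(open("release.pkl","rb"));Rr=R.from_rotvec(o["orientation"]).as_matrix()
args(o["tcp_pos"],Rr)
E
python3 fs.py
```

```text
t 22.23 p [0.6581 0.2481 0.1778] F [-0.28 -0.47  0.33] w 0.0157 q [-0.48  0.9  -0.11  1.43  0.52  1.42 -1.12]
t 22.23 xyz [0.0001, 0.0008, -0.0002] rot [-0.0001, 0.0004, 0.0001] rows>= 0.003805725373125152 0.003742053818132637
F [-0.55  0.52  0.74] [0.33 1.55 0.78 0.64 0.38] z 0.17782 t 22.425
```

Run:
```python
from h import *
from bench import r
o=r.get_obs();Rm=R.from_rotvec(o["orientation"]).as_matrix()
a=np.radians(SY);x=np.array([np.cos(a),np.sin(a),0])
for d in (.01,.045,.08): print(d,(Rm.T@(-x*d)/.3).round(4))
```

```text
0.01 [-0.     -0.0215  0.0255]
0.045 [-1.000e-04 -9.660e-02  1.148e-01]
0.08 [-2.000e-04 -1.717e-01  2.040e-01]
```

Request:
step_arm --xyz '[[0, -0.0054, 0.0064], [0, -0.0107, 0.0127], [0, -0.0161, 0.0191], [0, -0.0215, 0.0255], [0, -0.0268, 0.0319]]' --rotation '[[0, 0, 0], [0, 0, 0], [0, 0, 0], [0, 0, 0], [0, 0, 0]]'

```text
clock: 23.1
tcp_pos: [0.6619, 0.2572, 0.1772]
orientation: [-2.255, 0.35, -0.161]
contact_force: [-2.7, -7.2, -0.1]
grip_width: 0.0154
```

Run:
```python
from h import *
from bench import r
st();o=r.get_obs();Rm=R.from_rotvec(o["orientation"]).as_matrix()
a=np.radians(SY);x=np.array([np.cos(a),np.sin(a),0])
print("drag",o["contact_force"]@x)
for d in (.07,): print(d,(Rm.T@(-x*d+[0,0,.1777-o["tcp_pos"][2]])/.3).round(4))
```

```text
t 23.1 p [0.6619 0.2572 0.1772] F [-2.67 -7.23 -0.09] w 0.0154 q [-0.48  0.92 -0.11  1.4   0.51  1.44 -1.12]
drag 7.697237750595003
0.07 [-0.0008 -0.1525  0.1766]
```

```bash
python3 - <<'E'
from h import *
from bench import r
o=r.get_obs();Rm=R.from_rotvec(o["orientation"]).as_matrix()
y=Rm[:,1];print("lean",np.degrees(np.arctan2(np.hypot(y[0],y[1]),-y[2])),"yaw",np.degrees(np.arctan2(y[1],y[0])))
ro=pickle.load(open("release.pkl","rb"));y=R.from_rotvec(ro["orientation"]).as_matrix()[:,1];print("lean",np.degrees(np.arctan2(np.hypot(y[0],y[1]),-y[2])),np.degrees(np.arctan2(y[1],y[0])))
print(o["moment"])
f,_=grab("wrist","w15");crop("w15",140,180,500,430,2.2,"w15c")
f,_=grab("side","s15");crop("s15",240,210,320,300,8,"s15c")
E
python3 fs.py
```

```text
lean 40.44549053147423 yaw -107.6449861476475
lean 40.1019507785943 -107.49512125199261
[-0.39858518  0.15242287 -0.01175968]
F [-2.11 -6.45  0.63] [0.62 0.57 0.8  0.59 0.56] z 0.17729 t 23.4
```

View pics/w15c.png

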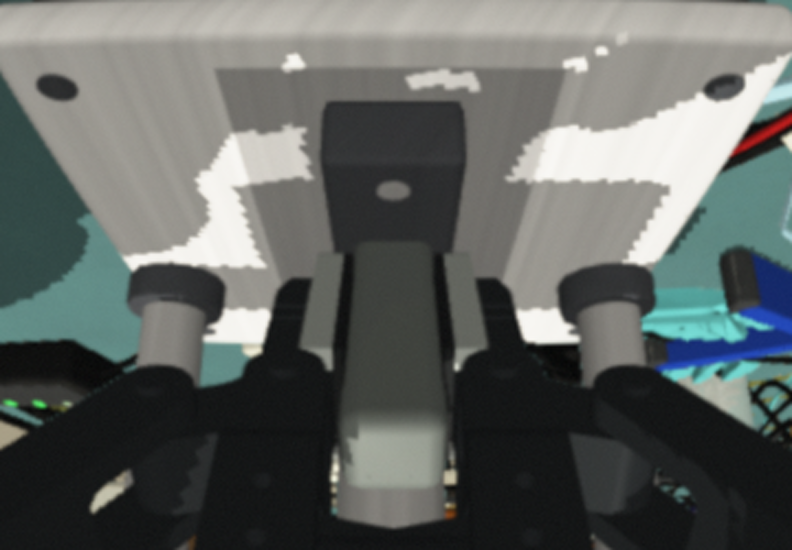

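View pics/s15c.png

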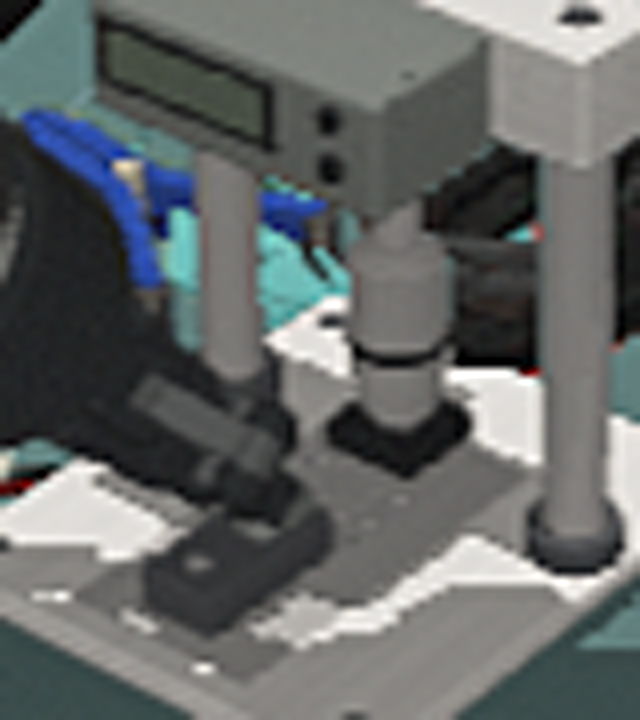

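Run:
```python
from h import *
from bench import r
o=r.get_obs();Rm=R.from_rotvec(o["orientation"]).as_matrix()
a=np.radians(SY);x=np.array([np.cos(a),np.sin(a),0])
for d in (0,.035,.07): print(d,(Rm.T@(-x*d+[0,0,.1781-o["tcp_pos"][2]])/.3).round(4))
print(o["tcp_pos"][2])
```

```text
0 [-0.     -0.002  -0.0017]
0.035 [-0.0003 -0.0776  0.0872]
0.07 [-0.0007 -0.1532  0.176 ]
0.17732159077735635
```

Request:
step_arm --xyz '[[0, -0.01, 0.0072], [0, -0.0205, 0.0197], [0, -0.031, 0.0323], [0, -0.0415, 0.045], [0, -0.052, 0.0573], [0, -0.0625, 0.0699], [0, -0.073, 0.0825], [0, -0.0776, 0.0872]]' --rotation '[[0.003, 0, 0], [0.006, 0.001, 0.001], [0.006, 0.001, 0.001], [0.006, 0.001, 0.001], [0.006, 0.001, 0.001], [0.006, 0.001, 0.001], [0.006, 0.001, 0.001], [0.006, 0.001, 0.001]]'

```text
clock: 24.45
tcp_pos: [0.6726, 0.2911, 0.1782]
orientation: [-2.245, 0.35, -0.164]
contact_force: [-0.5, -2.5, 2.9]
grip_width: 0.0158
```

Run:
```python
from h import *
from bench import r
st();o=r.get_obs();Rm=R.from_rotvec(o["orientation"]).as_matrix()
y=Rm[:,1];print("lean",np.degrees(np.arctan2(np.hypot(y[0],y[1]),-y[2])),"yaw",np.degrees(np.arctan2(y[1],y[0])))
a=np.radians(SY);x=np.array([np.cos(a),np.sin(a),0])
print("drag",o["contact_force"]@x)
ro=pickle.load(open("release.pkl","rb"));print("moved",(o["tcp_pos"]-ro["tcp_pos"])@x)
for d in (.045,): print(d,(Rm.T@(-x*d)/.3).round(4))
f,_=grab("side","s16");crop("s16",240,210,320,300,8,"s16c")
```

```text
t 24.45 p [0.6726 0.2911 0.1782] F [-0.54 -2.49  2.89] w 0.0158 q [-0.51  0.95 -0.12  1.33  0.5   1.48 -1.12]
lean 39.88688528226128 yaw -107.7416017459466
drag 2.53995397229795
moved -0.04550318759778529
0.045 [-0.0007 -0.0962  0.1151]
```

View pics/s16c.png

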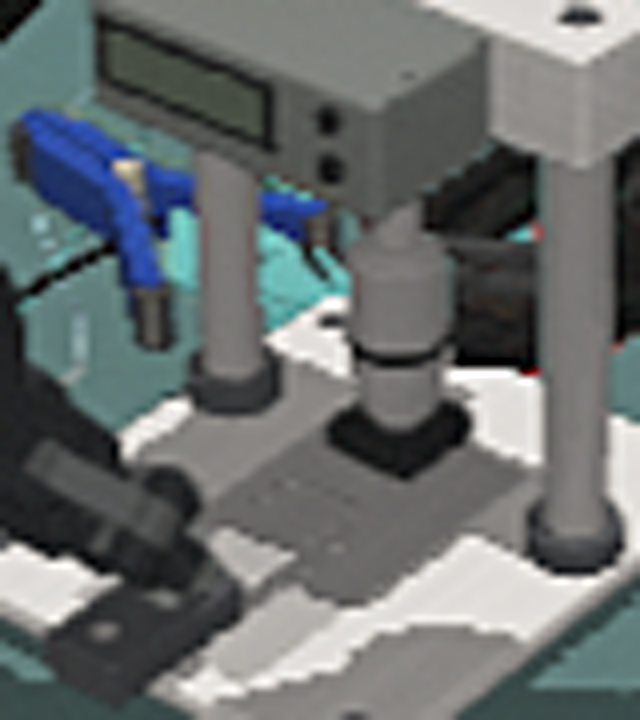

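Request:
step_arm --xyz '[[0, -0.03, 0.036], [0, -0.065, 0.076], [0, -0.0962, 0.115], [0, -0.18, 0.045], [0, -0.28, -0.04], [0, -0.3, -0.056], [0, -0.3, -0.056]]' --rotation '[[-0.001, 0, 0], [-0.001, 0, 0], [-0.001, 0, 0], [-0.001, 0, 0], [-0.001, 0, 0], [-0.001, 0, 0], [-0.001, 0, 0]]'

```text
clock: 25.38
tcp_pos: [0.686, 0.3351, 0.2577]
orientation: [-2.244, 0.349, -0.163]
contact_force: [-0.7, 0.2, -2.9]
grip_width: 0.0156
```

Run:
```python
from h import *
from bench import r
st()
g=pickle.load(open("grasp.pkl","rb"));Rr=R.from_rotvec(g["orientation"]).as_matrix()
args(g["tcp_pos"]+[0,0,.08],Rr)
f,_=grab("side","s17");crop("s17",230,120,350,290,4.5,"s17c")
grab("wrist","w17")
```

```text
t 25.38 p [0.686  0.3351 0.2577] F [-0.69  0.25 -2.91] w 0.0156 q [-0.55  0.91 -0.12  1.2   0.47  1.64 -1.08]
t 25.38 xyz [-1.1387, 0.2329, -0.2066] rot [0.0002, -0.7152, -0.5988] rows>= 5.666322960787526 7.845699765004208
```

View pics/s17c.png

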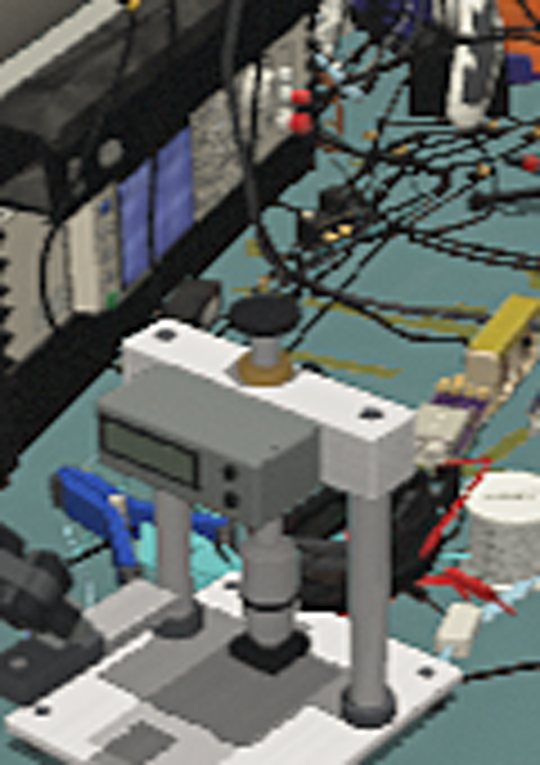

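View pics/w17.png

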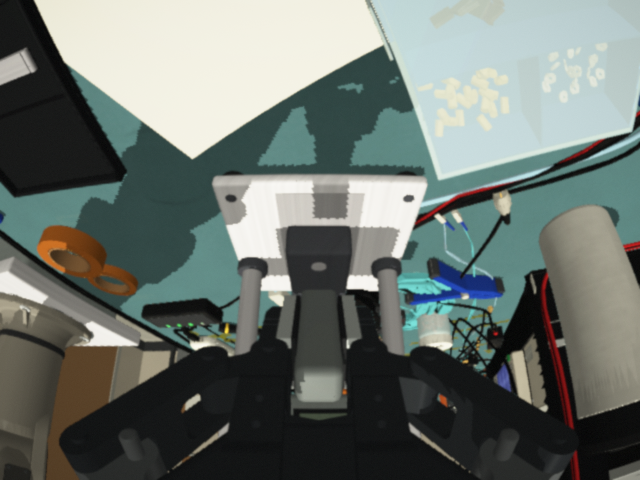

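Request:
step_arm --xyz '[[-0.17, 0.035, -0.031], [-0.34, 0.07, -0.062], [-0.5, 0.1, -0.09], [-0.64, 0.13, -0.116], [-0.76, 0.155, -0.138], [-0.88, 0.18, -0.16], [-0.97, 0.198, -0.176], [-0.97, 0.198, -0.176]]' --rotation '[[0, -0.07, -0.06], [0, -0.15, -0.126], [0, -0.235, -0.197], [0, -0.32, -0.268], [0, -0.405, -0.339], [0, -0.49, -0.41], [0, -0.575, -0.481], [0, -0.66, -0.553]]'

```text
clock: 26.48
tcp_pos: [0.3817, 0.3482, 0.2437]
orientation: [-2.012, -1.168, 0.554]
contact_force: [1.5, 1.0, -1.7]
grip_width: 0.0152
```

Run:
```python
from h import *
st()
g=pickle.load(open("grasp.pkl","rb"));Rr=R.from_rotvec(g["orientation"]).as_matrix()
args(g["tcp_pos"]+[0,0,.05],Rr)
```

```text
t 26.48 p [0.3817 0.3482 0.2437] F [ 1.45  1.01 -1.67] w 0.0152 q [-0.77  0.5  -0.35  2.11  1.12  1.   -0.89]
t 26.48 xyz [-0.0734, -0.0171, 0.1767] rot [-0.0021, -0.0478, -0.0453] rows>= 0.9219613944745413 0.5536924645717912
```

Request:
step_arm --xyz '[[-0.04, -0.008, 0.09], [-0.073, -0.017, 0.176], [-0.073, -0.017, 0.176], [-0.073, -0.017, 0.176]]' --rotation '[[-0.001, -0.024, -0.023], [-0.002, -0.048, -0.045], [-0.002, -0.048, -0.045], [-0.002, -0.048, -0.045]]'

```text
clock: 26.98
tcp_pos: [0.333, 0.3506, 0.2137]
orientation: [-1.96, -1.279, 0.598]
contact_force: [0.2, 0.6, -1.7]
grip_width: 0.0156
```

Run:
```python
from h import *
st()
g=pickle.load(open("grasp.pkl","rb"));Rr=R.from_rotvec(g["orientation"]).as_matrix()
args(g["tcp_pos"]+[0,0,.004],Rr)
grab("side","s18");crop("s18",240,280,420,420,4.3,"s18c")
grab("wrist","w18")
```

```text
t 26.98 p [0.333  0.3506 0.2137] F [ 0.19  0.58 -1.73] w 0.0156 q [-0.84  0.53 -0.37  2.19  1.22  0.96 -1.01]
t 26.98 xyz [-0.0006, 0.1159, 0.0993] rot [-0.0002, 0.0002, -0.001] rows>= 0.7324127896750077 0.00897102792110052
```

View pics/w18.png

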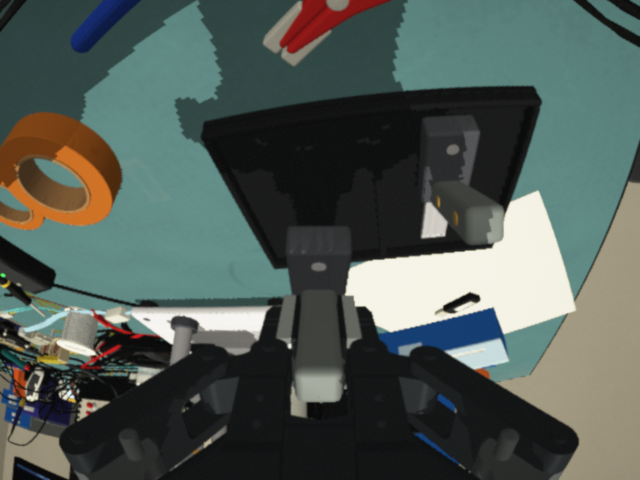

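View pics/s18c.png

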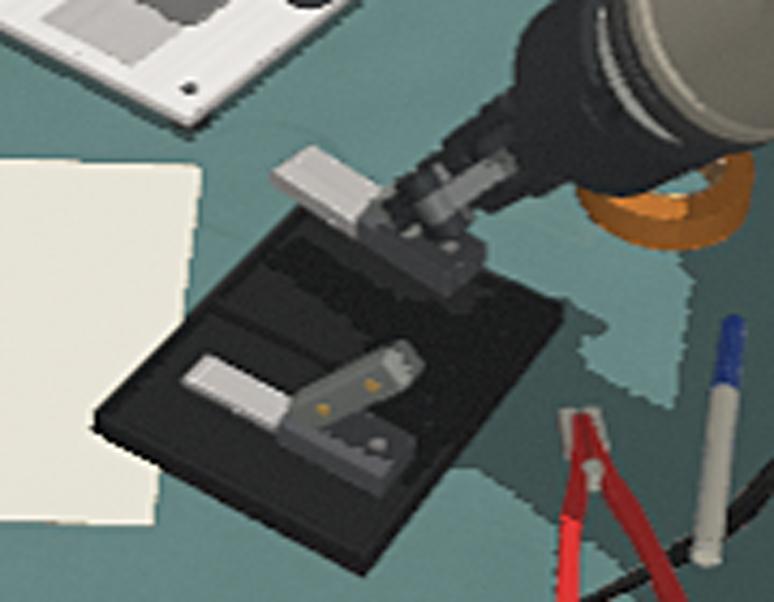

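Gauge is above its bay, level and aligned. Lower.

Request:
step_arm --xyz '[[0, 0.04, 0.034], [0, 0.08, 0.0685], [0, 0.1, 0.0855], [0, 0.116, 0.0993], [0, 0.116, 0.0993], [0, 0.116, 0.0993]]' --rotation '[[0, 0, 0], [0, 0, 0], [0, 0, 0], [0, 0, 0], [0, 0, 0], [0, 0, 0]]'

```text
clock: 27.82
tcp_pos: [0.3332, 0.3511, 0.1686]
orientation: [-1.96, -1.279, 0.595]
contact_force: [0.2, 0.0, -2.0]
grip_width: 0.0155
```

Request:
step_arm --xyz '[[0, 0.004, 0.0034], [0, 0.008, 0.0067], [0, 0.008, 0.0067]]' --rotation '[[0, 0, 0], [0, 0, 0], [0, 0, 0]]'

```text
clock: 28.2
tcp_pos: [0.3331, 0.3511, 0.1655]
orientation: [-1.96, -1.279, 0.595]
contact_force: [-0.3, -0.1, -1.4]
grip_width: 0.0156
```

```bash
python3 - <<'E'
from h import *
st()
g=pickle.load(open("grasp.pkl","rb"));Rr=R.from_rotvec(g["orientation"]).as_matrix()
args(g["tcp_pos"],Rr)
E
python3 fs.py
```

```text
t 28.2 p [0.3331 0.3511 0.1655] F [-0.26 -0.09 -1.42] w 0.0156 q [-0.86  0.63 -0.35  2.2   1.32  0.94 -1.14]
t 28.2 xyz [-0.0021, 0.003, 0.0046] rot [0.0002, -0.001, -0.0005] rows>= 0.02821069330736055 0.009471466471604042
F [-0.44 -0.08 -1.38] [-1.42 -1.44 -1.2  -1.23 -1.59] z 0.16551 t 28.4
```

Request:
step_arm --xyz '[[-0.001, 0.0015, 0.0025], [-0.002, 0.003, 0.0046], [-0.002, 0.0035, 0.005]]' --rotation '[[0, 0, 0], [0, 0, 0], [0, 0, 0]]'

```text
clock: 28.82
tcp_pos: [0.3324, 0.3509, 0.164]
orientation: [-1.961, -1.28, 0.594]
contact_force: [-1.9, -0.1, 3.3]
grip_width: 0.0153
```

```bash
python3 fs.py; python3 -c "
from h import *
st()"
```

```text
F [-2.13  0.33  3.58] [3.29 2.71 3.33 4.11 4.43] z 0.16402 t 29.025
t 29.07 p [0.3324 0.3509 0.164 ] F [-2.85  1.    5.08] w 0.0151 q [-0.86  0.63 -0.35  2.2   1.32  0.94 -1.15]
```

Request:
step_arm --xyz '[[0, 0, 0], [0, 0, 0], [0, 0, 0], [0, 0, 0], [0, 0, 0]]' --rotation '[[0, 0, 0], [0, 0, 0], [0, 0, 0], [0, 0, 0], [0, 0, 0]]' --grip 0.55

```text
clock: 29.7
tcp_pos: [0.3324, 0.3509, 0.164]
orientation: [-1.96, -1.28, 0.595]
contact_force: [0.8, -1.0, -0.4]
grip_width: 0.0388
```

Request:
step_arm --xyz '[[0, -0.03, 0], [0, -0.1, 0], [0, -0.25, 0], [0, -0.4, 0], [0, -0.45, 0], [0, -0.45, 0]]' --rotation '[[0, 0, 0], [0, 0, 0], [0, 0, 0], [0, 0, 0], [0, 0, 0], [0, 0, 0]]'

```text
clock: 30.45
tcp_pos: [0.2528, 0.386, 0.2681]
orientation: [-1.959, -1.281, 0.593]
contact_force: [-0.3, -0.6, -0.1]
grip_width: 0.0382
```

Run:
```python
from h import *
st()
grab("top","t19");crop("t19",195,140,395,310,4,"t19c")
grab("side","s19");crop("s19",220,170,400,420,2.4,"s19c")
grab("wrist","w19")
crop("w19",220,130,480,290,3,"w19c")
```

```text
t 30.45 p [0.2528 0.386  0.2681] F [-0.32 -0.63 -0.1 ] w 0.0382 q [-0.94  0.43 -0.47  2.18  1.02  1.1  -0.98]
```

View pics/t19c.png

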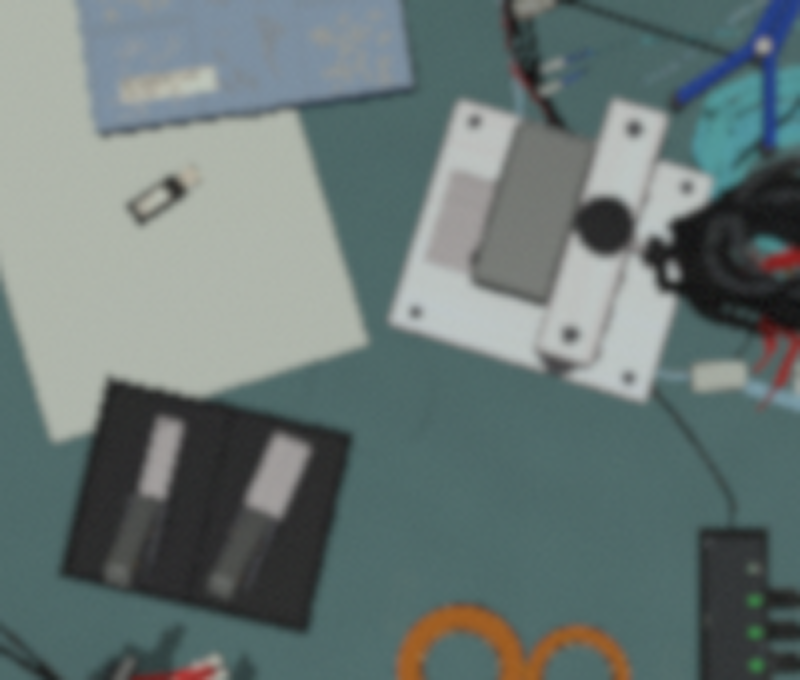

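View pics/s19c.png

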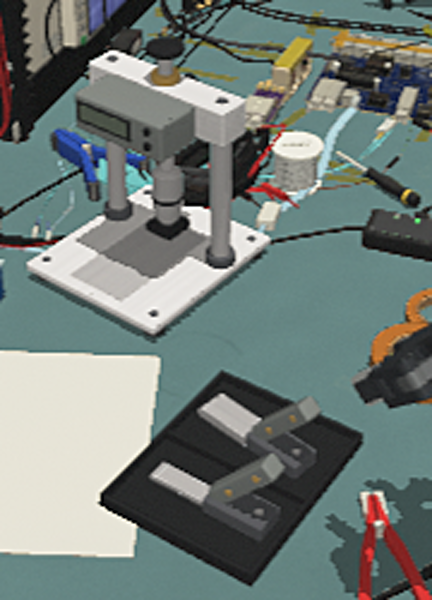

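View pics/w19c.png

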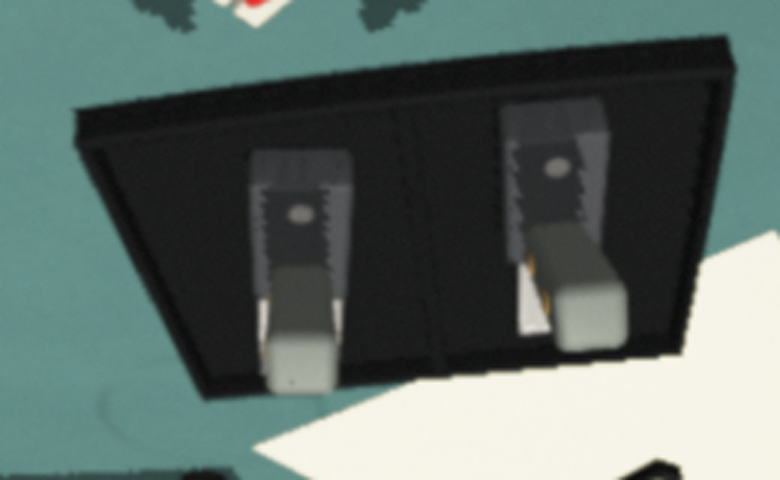

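Run:
```python
from h import *
def sh(a,b,box):
    x0,y0,x1,y1=box
    A,B=[cv2.cvtColor(cv2.imread(f"pics/{t}.png"),cv2.COLOR_BGR2GRAY)[y0:y1,x0:x1].astype(np.float32) for t in(a,b)]
    T=B; w=np.eye(2,3,dtype=np.float32)
    cc,w=cv2.findTransformECC(A,B,w,cv2.MOTION_TRANSLATION);return w[:,2].round(2),round(cc,3)
f,_=load("s1")
x=np.array([-.2998,-.954,0])
for z in(.221,.217,.0): print(z,proj(f,S+[0,0,z]).round(2))
for a,b in[("s1","s12"),("s12","s19"),("s1","s19")]:
    for n,box in[("button",(278,180,302,196)),("sole",(279,250,301,268)),("post",(305,225,325,285))]:
        try: print(a,b,n,sh(a,b,box))
        except Exception as e: print(a,b,n,"fail")
for h in(.013,.009): print("sole",h,proj(f,S+[0,0,.018+h]).round(2))
for h in(.013,.009): print("button",h,proj(f,S+[0,0,.018+.188+h]).round(2))
```

```text
0.221 [286.95 185.38]
0.217 [286.98 187.18]
0.0 [288.65 274.84]
s1 s12 button (array([0.35, 1.19], dtype=float32), 0.854)
s1 s12 sole (array([0.33, 1.51], dtype=float32), 0.85)
s1 s12 post (array([-0.1,  0.3], dtype=float32), 0.947)
s12 s19 button (array([-0.02,  0.12], dtype=float32), 0.989)
s12 s19 sole (array([-0.1 , -0.33], dtype=float32), 0.9)
s12 s19 post (array([ 0.18, -0.28], dtype=float32), 0.951)
s1 s19 button (array([0.33, 1.27], dtype=float32), 0.815)
s1 s19 sole (array([0.13, 0.77], dtype=float32), 0.943)
s1 s19 post (array([-0.  ,  0.02], dtype=float32), 1.0)
sole 0.013 [288.43 263.45]
sole 0.009 [288.46 264.94]
button 0.013 [286.96 186.28]
button 0.009 [287.   188.08]
```

```bash
python3 -c "
from bench import r
print(r.hand_in(), r.get_obs()['clock'])"
```

```text
the job is handed in; nothing more can be done
the job is handed in; nothing more can be done
```

The job is done and handed in at about 31 s of the 67 s allowed. The thick gauge (robot's right-hand bay) set the probe and is back in its own bay.

- **Insertion:** I slid the blade in flat on the base plate. From the wrist and side pictures the tip came out about 4–5 mm behind the sole. That figure is inferred from the rear of the shoe, because the tip itself was hidden from view.
- **Nip:** I pressed the button in small steps. The force stayed near 2–3 N, then rose to about 5 N within 0.2 mm. The tool height was 0.3884 m, against 0.388 m expected for a 9 mm gap. The spring in the sole may have been compressed by about 0.2 mm at that point, so the final gap could be that much under 9 mm.
- **Draw-out:** The blade came straight out against about 7 N of drag, more than I expected. The tool tilted about 0.35° early in the pull; I corrected it while continuing.
- **Last checks:** After the draw the button was within about 0.1 px (roughly 0.3 mm) of where the press left it. The sole match moved about 0.3 px, but so did the fixed post, so I take that as shadow noise. The gap was not measured directly. Both gauges stand in their bays as at the start in the top and wrist views, everything else in view looks unmoved, and the gripper is clear of everything.

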